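# Pack two cartons into the corner of a packing jig

## Robot

A 7-joint arm with a two-finger parallel gripper is mounted at the origin on the work surface; the furniture and walls round the work are solid. World frame = base frame: x ahead of the robot, y to its left, z up, the work surface at z = 0. Lengths are in m, angles in rad, forces in N, time in s.
With the tool pointing down it reaches from about 0.4 to 0.875 m from the base axis. Payload 19.3 kg.
Tool frame: the origin (TCP) lies at the very end of the fingers, on their centre line; the grasp point (between the pads) lies 19 mm behind it; z points along the fingers, y is the direction in which the jaws open and shut (so a half turn about z gives the same grasp; the last joint's range is limited). The gripper opens to 85 mm and grips with 20 to 120 N. Pads are 22 mm wide; open, the fingers measure 114 mm over their backs; the gripper's body (76 mm by 85 mm) begins 54 mm behind the grasp point. The pads swing forward as they close: fully open they stand 13 mm farther back than shut.
Start: joints at [-1.208, 0.521, -0.036, 1.599, 0.021, 1.021, -0.113], TCP at [0.262, 0.567, 0.231] pointing down, gripper open.
Joint ranges: [-2.91, 2.91], [-0.3, 2.13], [-1.5, 1.42], [0.17, 2.43], [-1.26, 4.41], [0.16, 1.93], [-2.52, 2.52]. Speed limits (rad/s): [1.89, 1.89, 2.39, 2.39, 3.01, 3.01, 3.01].

## Interface

Orientations are given as [roll, pitch, yaw] about the fixed x, y, z axes, in that order (R = Rz(yaw) Ry(pitch) Rx(roll)).
In Python, from workcell import bot, viewer gives the robot as it stands.
- The arm moves only by the shell command python3 -m creep 'ROWS' [FORCE]. ROWS is JSON, a list of rows, each an object of numbers: "rx", "ry", "rz": the turn, a rotation vector about the tool's x, y, z in degrees; "tx", "ty", "tz": the shift along the tool's x, y, z in mm; "hand": the closure, from -1 (fully open) to 1 (shut), so that 0 is half open. In form: [{"rx": .., "ry": .., "rz": .., "tx": .., "ty": .., "tz": .., "hand": ..}, ...]. A call has 1 to 8 rows; each row is the pose to reach, as a shift and turn from the pose commanded when the call began, along the tool's axes at that moment; what a row does not reach only later rows make up. A row lasts 1/10 s, in which the tool goes at most 50 mm and 8.59 degrees, less where a joint would pass 70% of its speed; a pose out of reach is approached as far as the arm can. A call with a gripper value outside its range is refused whole. The fingers move at their own pace and stop on an object; FORCE is the grip in N (left out, the last holds). Time passes only in rows, so rows that repeat a pose let the fingers close. It gives the time, the measured TCP pose, the force and the opening at its end, in the units of the state.
- bot.observe(): the state, without advancing time (a new reading comes with each control period).
- viewer.grab_frame(name): name is "scene" or "side" or "wrist"; returns a dict with "pixels" (420x560x3 uint8, blue, green, red), "vertical_fov" (degrees; the focal length in pixels is half the picture's height over the tangent of half this angle, whatever the lens; pixels are square), "cx", "cy" (the principal point, pixels), "rvec" (rotation vector, rad) and "tvec" (3), from world to camera coordinates, as OpenCV has them; the wrist camera has in their place "tool_from_camera" (4x4, takes a point from camera to tool coordinates, whose origin is the TCP and whose axes are the flange's). Camera axes: x right, y down, z forward; pixel columns grow to the right and rows downward; lengths in m; the calibration is good to about 2 mm. A picture is of the moment at which its call begins: read the wrist's pose just before it. There is no depth.
- bot.job_done(): hands the job in, once; it reports no verdict.
Trained networks look in a picture, given as the dict that the camera call returned (one of the last four; its "shot" number tells which), for a name from the list of things; names that differ only in an ending like _2 or _b are one class to them, and where a whole thing is asked for, a point or a joint stands for the part that bears it (a point fixed in the world has none). Each returns a list of dicts, best first, with "score" (0 to 1); they miss things now and then, are a little off and sometimes report something else, mostly with a low value. They report only what shows in the picture. A call takes as long as a camera call.
- viewer.outline_of(target, picture): "mask" (420x560 bool, what is visible of it) and "bbox" ([left, top, right, bottom] in pixels, round what is visible of it).
The state is a dict: "clock": time; "qpos": joint angles; "qd": joint speeds; "joint_efforts": joint torques, N m; "position": TCP position; "tool_rot": TCP orientation; "force": force on the tool from outside, world axes, zero at the start; "moment": the same for the moment, N m; "grip_width": finger opening in m.
Only numpy, scipy, OpenCV 4.12 (cv2) and the standard library are available. Lean on these libraries where they do the work, as an engineer would, in place of code of your own. Each camera call takes 0.05 s, during which the arm holds its last target.

## Task

Push the long carton that stands on the packing jig all the way into the corner under the reader hood, flush against both the end fence and the side fence. Only when it is home may the short carton from the bench touch it: set that on the jig and push it up square against the near end of the long one and flush against the side fence. Leave both cartons upright and the tape roll, gauge block stand and side cutters where they are.

Things in the scene. Friction and masses are not known exactly. Their poses are not given: they have to be found in the camera images.
- jig: The packing jig (fixed): a flat grey board 290 x 180 mm, 10 mm thick, on the bench. Aluminium fences 12 mm thick, 30 mm high above the board, stand along its far end (end fence) and left side (side fence, seen from the robot); none at the near and right sides. Origin under the board's middle; x along the side fence away from the robot, y left, z up.
- corner (a point): Reference corner: the point on the board's top where the inner faces of the two fences meet, at x +130, y +75, z +10 mm from the jig's origin. Axes as the jig's: x into the end fence, y (left) into the side fence, z up. The free board reaches 275 mm in -x and 165 mm in -y from here.
- hood_edge (a point): Middle of the lower front edge of the reader hood, at x -125, y -75, z +150 mm from the corner; axes as the jig's. The hood is a fixed plate 160 mm wide (y), 6 mm thick, a box on it, on two posts behind the end fence. It covers the corner and reaches 25 mm past the near end of the long carton when home, so the tool must tilt to push there.
- long_carton_center (a point): Centre (half-way up) of the long cardboard carton, loose, 100 mm long (its x axis), 58 mm wide (y), 48 mm high (z), about 0.3 kg; it starts on the near part of the jig's board, roughly along the jig (within 0.25 rad), clear of both fences. Home, its centre is at x -50, y -29, z +24 mm from the corner.
- short_carton_center (a point): Centre (half-way up) of the short cardboard carton, loose, 70 mm long (its x axis), 58 mm wide (y), 48 mm high (z), about 0.25 kg; it starts on the bench to the right of the jig, its x axis within 0.4 rad of straight ahead. Packed, its centre is at x -135, y -29, z +24 mm from the corner.
- tape_roll: Bystander: a flat roll of brown tape, 72 x 77 x 18 mm, lying beyond the short carton; origin at the centre of its underside.
- gauge_blocks: Bystander: a wooden stand with a row of steel blocks, 45 x 110 x 38 mm, beyond the short carton; origin at the centre of its underside.
- cutters: Bystander: side cutters, 69 x 128 x 13 mm, lying to the right of the short carton; origin at the centre of their underside.

How it is judged:
On the way:
1. the long carton is home in the corner (within 5 mm of both fences, square within 0.06 rad) while the short one is still well away from it (centres more than 110 mm apart) (x of long_carton_center in the frame of corner between -0.055 and -0.042 m and y of long_carton_center in the frame of corner between -0.034 and -0.024 m and z of long_carton_center in the frame of corner below 0.028 m and angle between the x axis of long_carton_center and the x axis of corner, either way round below 0.06 rad and angle between long_carton_center's own z axis and vertical below 0.08 rad and horizontal distance between long_carton_center and short_carton_center above 0.11 m), for 0.2 s.
At the end, for the whole second after the job is handed in: Both cartons upright on the board along the side fence, gaps to it at most 5 mm, square within 0.06 rad: the long one at most 5 mm from the end fence, the short one behind it, its centre at most 144 mm from the end fence (135 when tight) (x of long_carton_center in the frame of corner between -0.055 and -0.042 m and y of long_carton_center in the frame of corner between -0.034 and -0.024 m and z of each of long_carton_center, short_carton_center in the frame of corner below 0.028 m and angle between the x axis of each of long_carton_center, short_carton_center and the x axis of corner, either way round below 0.06 rad and angle between each of long_carton_center, short_carton_center's own z axis and vertical below 0.08 rad and x of short_carton_center in the frame of corner between -0.144 and -0.127 m and y of short_carton_center in the frame of corner between -0.034 and -0.024 m); the robot touches nothing.
It fails at once if the short carton touches the long one while the long one is still more than 10 mm short of the end fence (contact force between long_carton and short_carton above 0.5 N and x of long_carton_center in the frame of corner below -0.06 m).
It fails at once if the tape roll, the gauge block stand or the side cutters are moved by more than 30 mm (distance of any of tape_roll, gauge_blocks, cutters from where it was at the start of the episode above 0.03 m).
It also fails if it takes over 72 s, if anything falls off the work surface, if the arm or the gripper's body presses on something with over 40 N, if the wrist force passes 120 N, or if a joint passes its speed limit or range.

## Working session

There is one attempt and no reset: what is moved stays moved. The work goes in short steps, Python scripts to look and compute and a shell command to move; the robot and the scene stay as the last step left them, time stands still between calls to the robot, and variables do not carry over. Pictures are saved under pics/ and viewed, and the job is handed in when it is done.

```bash
ls; mkdir -p pics
cat > look.py <<'E'
import sys,cv2
from workcell import bot, viewer
for n in sys.argv[2:]:
    f=viewer.grab_frame(n); cv2.imwrite(f"pics/{sys.argv[1]}_{n}.png",f["pixels"])
    print(n,{k:v for k,v in f.items() if k!="pixels"})
print(bot.observe())
E
python3 look.py a scene side
```

```text
pics
scene {'vertical_fov': 44.75786159271688, 'cx': 279.7461138578985, 'cy': 206.25227217895903, 'rvec': array([ 0.97603307, -2.11152328,  1.34755378]), 'tvec': array([0.35995353, 0.32544779, 0.98264709]), 'shot': 1}
side {'vertical_fov': 47.79219496851597, 'cx': 279.5726660822256, 'cy': 209.81313380511193, 'rvec': array([ 2.24505094, -0.382304  ,  0.15655493]), 'tvec': array([-0.61445469,  0.17585811,  1.22874277]), 'shot': 2}
{'clock': 0.1, 'qpos': array([-1.20819458,  0.52194319, -0.03633945,  1.59991753,  0.0212269 ,
        1.02109067, -0.11278009]), 'qd': array([ 0.00023579, -0.00188714, -0.00070653, -0.00221391,  0.00115305,
        0.00083261, -0.00078907]), 'joint_efforts': array([ 3.17274571e-03, -9.28487778e+01,  1.98338024e+00, -3.70528686e+01,
        1.79354410e-02,  5.33944694e-03,  2.61062041e-05]), 'position': array([0.26204642, 0.56710225, 0.23080213]), 'tool_rot': array([-3.14062331e+00,  8.35730137e-05,  2.70882376e+00]), 'force': array([ 0.32593172, -0.1021761 , -0.33876061]), 'moment': array([ 0.0032509 , -0.02755843, -0.02539296]), 'grip_width': 0.08531232692044513}
```

View pics/a_scene.png

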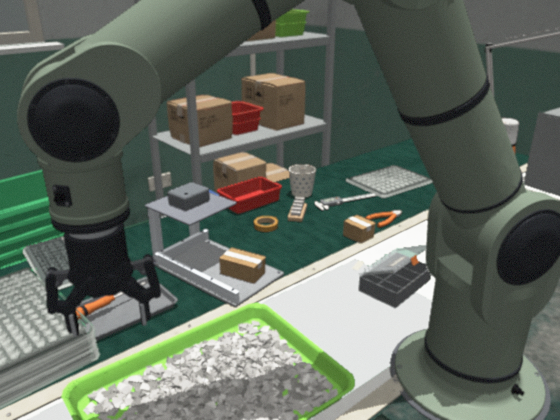

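View pics/a_side.png

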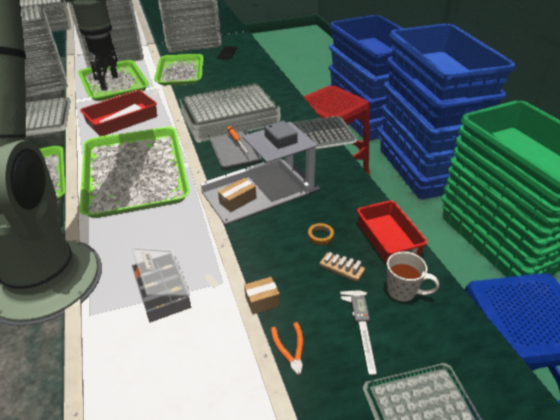

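```bash
cat > seg.py <<'E'
import cv2,numpy as np,pickle
from workcell import bot, viewer
out={}
for n in ["scene","side"]:
    f=viewer.grab_frame(n); im=f["pixels"].copy(); out[n]={"f":f}
    for i,t in enumerate(["jig","long_carton_center","short_carton_center","tape_roll","gauge_blocks","cutters"]):
        r=viewer.outline_of(t,f)
        print(n,t,[(round(x["score"],2),x["bbox"],int(x["mask"].sum())) for x in r[:3]])
        if r:
            out[n][t]=r[0]
            c,_=cv2.findContours(r[0]["mask"].astype(np.uint8),cv2.RETR_EXTERNAL,cv2.CHAIN_APPROX_NONE)
            col=[(0,0,255),(255,0,0),(0,255,255),(255,0,255),(255,255,0),(0,255,0)][i]
            cv2.drawContours(im,c,-1,col,1)
    x0,y0=(130,150) if n=="scene" else (190,110)
    cv2.imwrite(f"pics/seg_{n}.png",cv2.resize(im[y0:y0+200,x0:x0+266],None,fx=3,fy=3,interpolation=cv2.INTER_CUBIC))
    cv2.imwrite(f"pics/raw_{n}.png",cv2.resize(f["pixels"][y0:y0+200,x0:x0+266],None,fx=3,fy=3,interpolation=cv2.INTER_CUBIC))
pickle.dump(out,open("seg.pkl","wb"))
E
python3 seg.py
```

```text
scene jig [(0.67, [142.5, 186.9, 285.2, 307.6], 6482)]
scene long_carton_center [(0.84, [217.4, 246.8, 264.3, 285.6], 1268)]
scene short_carton_center [(0.56, [343.2, 213.5, 375.2, 244.8], 712)]
scene tape_roll [(0.54, [251.0, 216.1, 277.7, 232.5], 307)]
scene gauge_blocks [(0.65, [291.2, 197.3, 304.3, 221.9], 286)]
scene cutters [(0.59, [364.9, 209.6, 404.0, 229.3], 304)]
side jig [(0.55, [202.2, 120.2, 322.9, 221.6], 5793)]
side long_carton_center [(0.97, [218.1, 177.2, 259.4, 211.7], 925)]
side short_carton_center [(0.7, [244.2, 280.5, 278.7, 311.6], 947)]
side tape_roll [(0.7, [306.4, 222.2, 337.1, 244.1], 367)]
side gauge_blocks [(0.89, [317.6, 252.3, 368.5, 282.1], 759)]
side cutters [(0.68, [273.8, 323.2, 306.5, 373.7], 619)]
```

View pics/seg_scene.png

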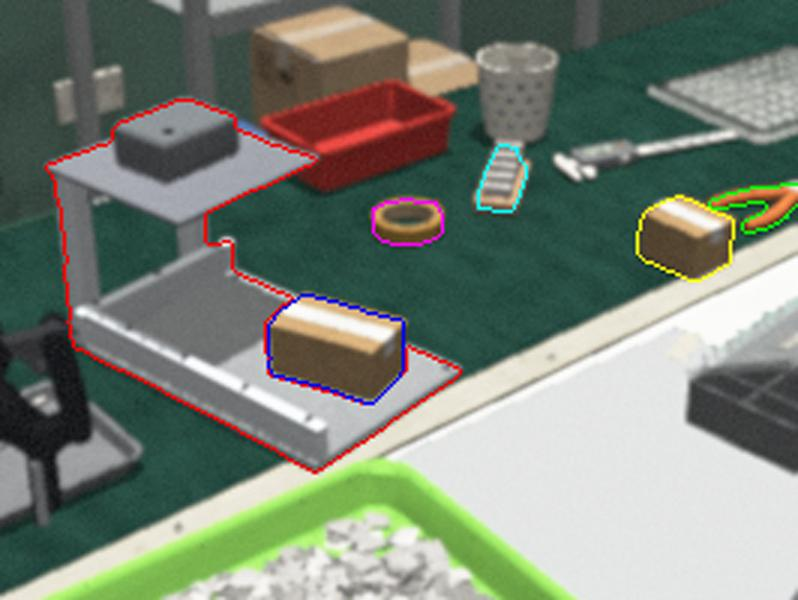

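View pics/raw_scene.png

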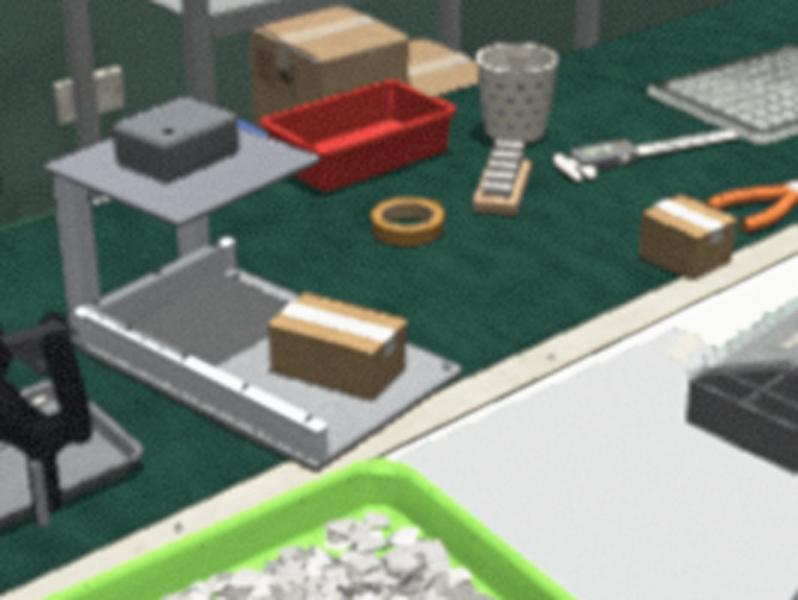

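View pics/seg_side.png

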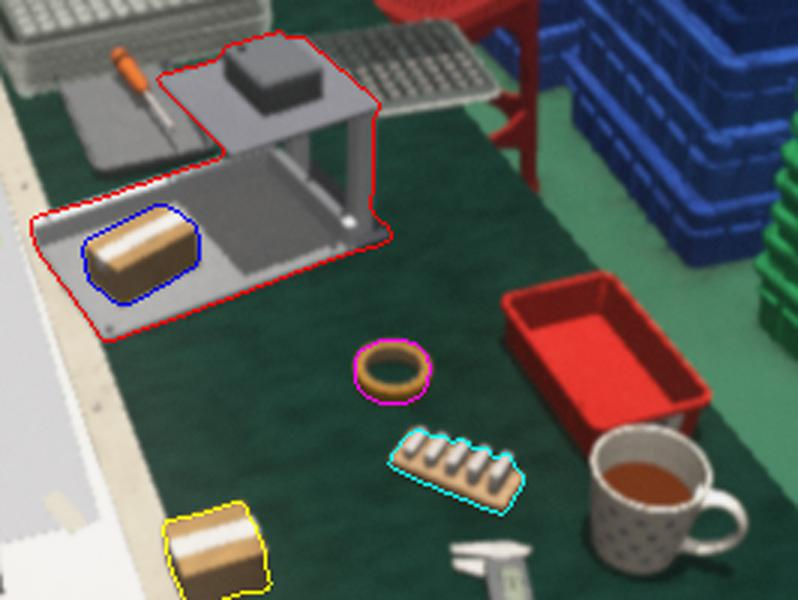

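View pics/raw_side.png

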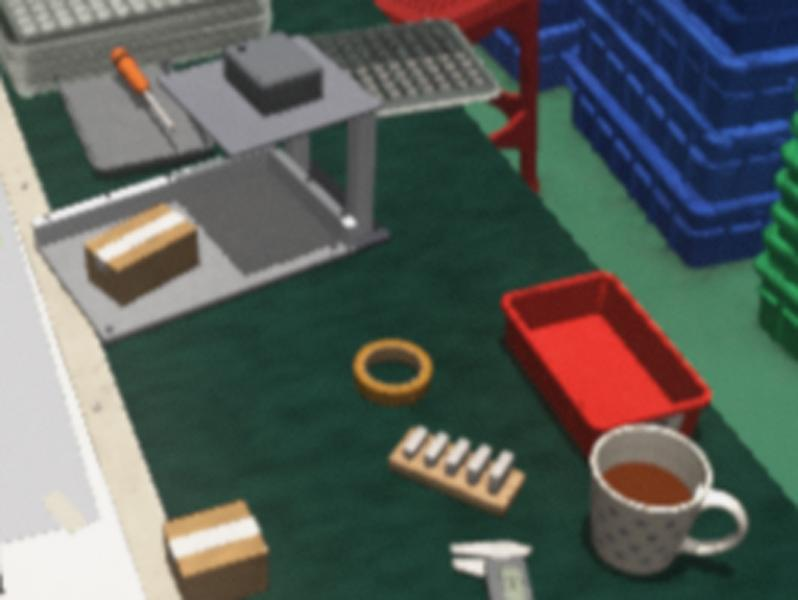

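```bash
cat > geo.py <<'E'
import cv2,numpy as np
from scipy.optimize import least_squares,minimize
def K(f):
    h=f["pixels"].shape[0]; F=h/2/np.tan(np.radians(f["vertical_fov"])/2)
    return np.array([[F,0,f["cx"]],[0,F,f["cy"]],[0,0,1]])
def proj(f,P): return cv2.projectPoints(np.asarray(P,float).reshape(-1,1,3),f["rvec"],f["tvec"],K(f),None)[0].reshape(-1,2)
def place(P,x,y,yaw,z=0):
    c,s=np.cos(yaw),np.sin(yaw); P=np.asarray(P,float)
    return np.c_[x+c*P[:,0]-s*P[:,1],y+s*P[:,0]+c*P[:,1],P[:,2]+z]
def box(L,W,H): return np.array([[a*L/2,b*W/2,c*H] for a in(-1,1) for b in(-1,1) for c in(0,1)])
def silh(f,P):
    h=cv2.convexHull(proj(f,P).astype(np.float32)*8)
    m=np.zeros((420*1,560*1),np.uint8); cv2.fillConvexPoly(m,np.round(h).astype(np.int32),255,cv2.LINE_AA,shift=3); return m/255.
def fitbox(views,L,W,H,z,x0):
    # views: list of (f,mask)
    B=box(L,W,H)
    ms=[cv2.GaussianBlur(m.astype(np.float32),(0,0),.7) for _,m in views]
    def cost(p):
        return sum(((cv2.GaussianBlur(silh(f,place(B,*p,z=z)).astype(np.float32),(0,0),.7)-m)**2).sum() for (f,_),m in zip(views,ms))
    best=None
    for yaw in (x0[2]+np.linspace(-.4,.4,9)):
        r=minimize(cost,[x0[0],x0[1],yaw],method="Nelder-Mead",options=dict(initial_simplex=np.array([[x0[0],x0[1],yaw],[x0[0]+.02,x0[1],yaw],[x0[0],x0[1]+.02,yaw],[x0[0],x0[1],yaw+.1]]),xatol=1e-4,fatol=.01))
        if best is None or r.fun<best.fun: best=r
    return best.x,best.fun
def ray(f,uv,z):
    R=cv2.Rodrigues(f["rvec"])[0]; C=-R.T@f["tvec"]
    d=R.T@np.linalg.inv(K(f))@np.array([uv[0],uv[1],1]); return C+d*(z-C[2])/d[2]
E
cat > fit.py <<'E'
import pickle; from geo import *
o=pickle.load(open("seg.pkl","rb")); S,D=o["scene"]["f"],o["side"]["f"]
sc=lambda u,v:(130+u/3-.33,150+v/3-.33); sd=lambda u,v:(190+u/3-.33,110+v/3-.33)
kp=[(S,sc(317,468),(-.145,.09,0)),(S,sc(461,369),(-.145,-.09,.01)),(S,sc(182,221),(.005,.08,.16)),(S,sc(317,158),(.005,-.08,.166)),
(S,sc(327,425),(-.145,.075,.04)),(S,sc(73,308),(.145,.09,.04)) ,
(D,sd(107,340),(-.145,-.09,0)),(D,sd(34,218),(-.145,.09,.04)),(D,sd(161,77),(.005,.08,.166)),(D,sd(227,155),(.005,-.08,.16)),(D,sd(38,237),(-.145,.075,.01))]
def res(p): return np.concatenate([proj(f,place([X],*p))[0]-uv for f,uv,X in kp])
r=least_squares(res,[.6,.2,0],loss="soft_l1"); print(r.x); print(res(r.x).reshape(-1,2).round(1))
j=r.x; T=lambda P:place([P],*j)[0]
for n,L,z in (("long_carton_center",.1,.01),("short_carton_center",.07,0)):
    for vs in (["scene","side"],["scene"],["side"]):
        m=o["side"][n]["bbox"]; x0=ray(D,((m[0]+m[2])/2,(m[1]+m[3])/2),z+.024)
        p,c=fitbox([(o[v]["f"],o[v][n]["mask"]) for v in vs],L,.058,.048,z,[x0[0],x0[1],0])
        print(n,vs,p.round(4),round(c,1))
for n in ("tape_roll","gauge_blocks","cutters"):
    print(n,[ray(o[v]["f"],((o[v][n]["bbox"][0]+o[v][n]["bbox"][2])/2,(o[v][n]["bbox"][1]+o[v][n]["bbox"][3])/2),.01).round(3) for v in ("scene","side")])
print("corner",T((.13,.075,.01)),"hood",T((.005,0,.16)))
for v,f in (("scene",S),("side",D)):
    c=-cv2.Rodrigues(f["rvec"])[0].T@f["tvec"]; print(v,c)
E
python3 fit.py
```

```text
[0.62229506 0.15137045 0.17557657]
[[-0.8  2.3]
 [ 0.4 -0.8]
 [-1.1  2.4]
 [ 1.  -0.6]
 [-0.2 -0.7]
 [-0.4  0.1]
 [-0.3  2. ]
 [-0.8 -0.7]
 [-0.7 -0.2]
 [ 2.   1.4]
 [ 0.9  3.2]]
long_carton_center ['scene', 'side'] [0.5572 0.1228 0.4056] 24.7
long_carton_center ['scene'] [0.5579 0.1225 0.3805] 16.4
long_carton_center ['side'] [0.5566 0.1229 0.4296] 5.5
short_carton_center ['scene', 'side'] [ 0.5135 -0.2638 -0.0235] 56.4
short_carton_center ['scene'] [ 0.5144 -0.2644  0.0458] 9.0
short_carton_center ['side'] [ 0.5133 -0.2633 -0.0401] 44.3
tape_roll [array([ 0.735, -0.092,  0.01 ]), array([ 0.741, -0.099,  0.01 ])]
gauge_blocks [array([ 0.747, -0.239,  0.01 ]), array([ 0.742, -0.237,  0.01 ])]
cutters [array([ 0.522, -0.395,  0.01 ]), array([ 0.531, -0.419,  0.01 ])]
corner [0.73719575 0.24792527 0.01      ] hood [0.62721819 0.15224383 0.16      ]
scene [-0.3392845   0.76371161  0.70901955]
side [ 0.32712037 -0.98407184  0.91808731]
```

```bash
cat > overlay.py <<'E'
from geo import *
def wire(im,f,P,col,x0,y0,s=3):
    q=(proj(f,P)-[x0,y0]+.5)*s-.5
    for a in range(8):
        for b in range(a+1,8):
            if bin(a^b).count("1")==1: cv2.line(im,tuple(int(v*8) for v in q[a]),tuple(int(v*8) for v in q[b]),col,1,cv2.LINE_AA,3)
def bx(x0,x1,y0,y1,z0,z1): return np.array([[x,y,z] for x in(x0,x1) for y in(y0,y1) for z in(z0,z1)])
JIG=[bx(-.145,.145,-.09,.09,0,.01),bx(-.145,.145,.075,.087,.01,.04),bx(.13,.142,-.09,.09,.01,.04),bx(.005,.145,-.08,.08,.16,.166)]
def draw(f,name,j,boxes,x0,y0):
    im=cv2.resize(f["pixels"][y0:y0+200,x0:x0+266],None,fx=3,fy=3,interpolation=cv2.INTER_CUBIC)
    for B in JIG: wire(im,f,place(B,*j),(0,0,255),x0,y0)
    for (L,z,p) in boxes: wire(im,f,place(box(L,.058,.048),*p,z=z),(255,255,0),x0,y0)
    cv2.imwrite(name,im)
E
python3 - <<'E'
import pickle; from overlay import *
o=pickle.load(open("seg.pkl","rb"))
bs=[(.1,.01,(.5572,.1228,.4056)),(.07,0,(.5135,-.2638,0.0))]
j=(.6223,.1514,.1756)
draw(o["scene"]["f"],"pics/ov_scene.png",j,bs,130,150);draw(o["side"]["f"],"pics/ov_side.png",j,bs,190,110)
E
```

```text
(no output)
```

View pics/ov_scene.png

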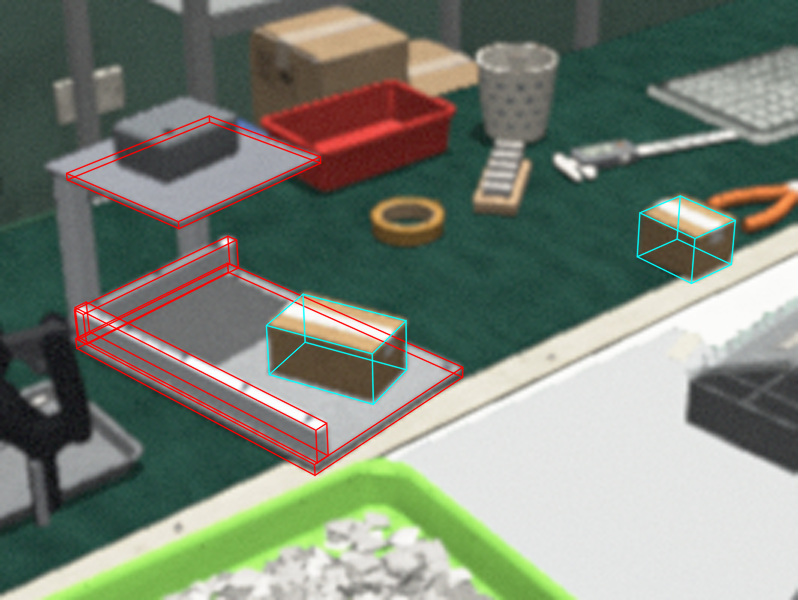

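View pics/ov_side.png

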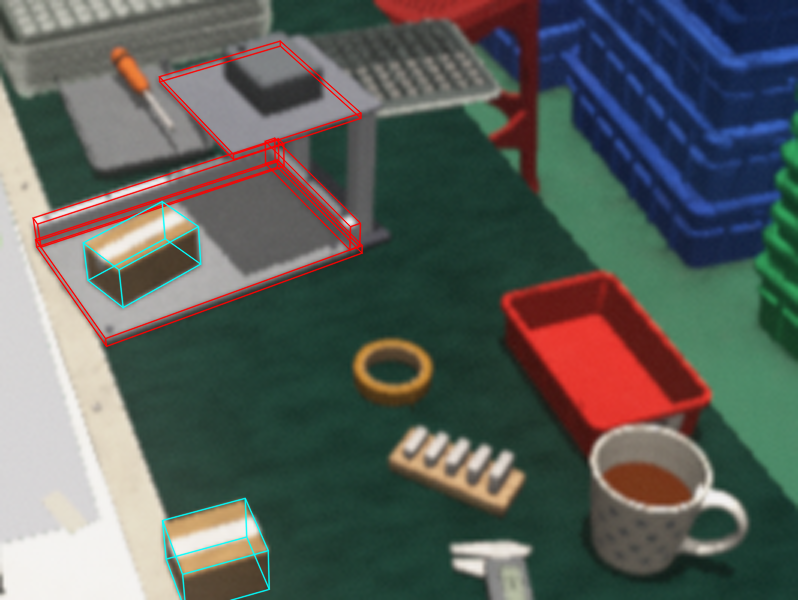

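```bash
cat > go.py <<'E'
# usage: go.py x y z(m) yaw [tilt_deg]   -> shift/turn from measured pose. jig frame if prefixed 'j': corner-frame mm
import sys,numpy as np
from scipy.spatial.transform import Rotation as R
from workcell import bot
JY=.1756; C=np.array([.7372,.2479,.01])
a=sys.argv[1:]
s=bot.observe()
P=s["position"]; Rt=R.from_euler("xyz",s["tool_rot"])
cf=R.from_euler("z",-JY).apply(P-C)*1000
print("t %.1f"%s["clock"],"P",P.round(4),"rpy",s["tool_rot"].round(3),"corner mm",cf.round(1),"F",s["force"].round(1),"w",round(s["grip_width"],4),"q",s["qpos"].round(2))
if a:
    jj=a[0]=='j'; v=[float(t) for t in a[jj:]]
    if jj: T=C+R.from_euler("z",JY).apply(np.array(v[:3])/1000)
    else: T=np.array(v[:3])
    yaw=v[3]+(JY if jj else 0); tilt=np.radians(v[4]) if len(v)>4 else 0
    # base: tool x forward(yaw), z down ; tilt>0: fingertips point forward
    G=R.from_euler("z",yaw)*R.from_euler("y",-tilt)*R.from_euler("x",np.pi)
    print("shift mm",(Rt.inv().apply(T-P)*1000).round(1),"turn deg",np.degrees((Rt.inv()*G).as_rotvec()).round(2))
E
python3 go.py .557 .123 .2 .40
```

```text
t 0.8 P [0.2622 0.5674 0.2313] rpy [ 3.142 -0.     2.709] corner mm [-411.9  397.5  221.3] F [-0.5  0.7 -0.5] w 0.0855 q [-1.21  0.52 -0.04  1.6   0.02  1.02 -0.11]
shift mm [-454.  -279.7   31.3] turn deg [ -0.    -0.   132.28]
```

```bash
python3 -m creep '[{"tx":-150,"ty":-90,"tz":0,"rz":68},{"tx":-150,"ty":-90,"tz":0,"rz":68},{"tx":-150,"ty":-90,"tz":0,"rz":68},{"tx":-300,"ty":-180,"rz":68},{"tx":-300,"ty":-180,"rz":68},{"tx":-300,"ty":-180,"rz":68},{"tx":-300,"ty":-180,"rz":68},{"tx":-300,"ty":-180,"rz":68}]' 60; python3 go.py .557 .123 .15 .40
```

```text
t 0.8 P [0.2622 0.5674 0.2313] rpy [ 3.142 -0.     2.709] corner mm [-411.9  397.5  221.3] F [-0.5  0.7 -0.5] w 0.0855 q [-1.21  0.52 -0.04  1.6   0.02  1.02 -0.11]
shift mm [-454.  -279.7   81.3] turn deg [ -0.    -0.   132.28]schema error: expected keys rx, ry, rz, tx, ty, tz, hand
```

```bash
python3 -m creep '[{"rx":0,"ry":0,"rz":68,"tx":-300,"ty":-180,"tz":0,"hand":-1},{"rx":0,"ry":0,"rz":68,"tx":-300,"ty":-180,"tz":0,"hand":-1},{"rx":0,"ry":0,"rz":68,"tx":-300,"ty":-180,"tz":0,"hand":-1},{"rx":0,"ry":0,"rz":68,"tx":-300,"ty":-180,"tz":0,"hand":-1},{"rx":0,"ry":0,"rz":68,"tx":-300,"ty":-180,"tz":0,"hand":-1},{"rx":0,"ry":0,"rz":68,"tx":-300,"ty":-180,"tz":0,"hand":-1},{"rx":0,"ry":0,"rz":68,"tx":-300,"ty":-180,"tz":0,"hand":-1},{"rx":0,"ry":0,"rz":68,"tx":-300,"ty":-180,"tz":0,"hand":-1}]' 60; python3 go.py .557 .123 .15 .40
```

```text
clock: 1.6
position: [0.4626, 0.272, 0.2319]
tool_rot: [3.14, 0.001, 1.507]
force: [-1.6, 1.0, -0.4]
grip_width: 0.085
t 1.6 P [0.4626 0.272  0.2319] rpy [3.140e+00 1.000e-03 1.507e+00] corner mm [-266.2   71.7  221.9] F [-1.6  1.  -0.4] w 0.085 q [-0.88  0.4   0.32  1.85 -0.15  0.92 -0.56]
shift mm [-142.6  103.5   82.3] turn deg [ 0.15  0.   63.45]
```

```bash
python3 -m creep '[{"rx":0,"ry":0,"rz":64,"tx":-142,"ty":103,"tz":40,"hand":-1},{"rx":0,"ry":0,"rz":64,"tx":-142,"ty":103,"tz":40,"hand":-1},{"rx":0,"ry":0,"rz":64,"tx":-142,"ty":103,"tz":60,"hand":-1},{"rx":0,"ry":0,"rz":64,"tx":-142,"ty":103,"tz":60,"hand":-1},{"rx":0,"ry":0,"rz":64,"tx":-142,"ty":103,"tz":60,"hand":-1},{"rx":0,"ry":0,"rz":64,"tx":-142,"ty":103,"tz":60,"hand":-1},{"rx":0,"ry":0,"rz":64,"tx":-142,"ty":103,"tz":60,"hand":-1},{"rx":0,"ry":0,"rz":64,"tx":-142,"ty":103,"tz":60,"hand":-1}]' 60; python3 look.py b wrist | tail -1 | cut -c1-50;python3 go.py .557 .123 .05 .40
```

```text
clock: 2.4
position: [0.555, 0.1313, 0.1712]
tool_rot: [3.141, 0.0, 0.399]
force: [0.6, 0.1, -0.3]
grip_width: 0.0857
        2.63089556e-01, -4.91541484e-02,  1.027758
t 2.5 P [0.5549 0.1315 0.1712] rpy [3.141 0.    0.397] corner mm [-199.8  -82.8  161.2] F [0.5 0.6 0.5] w 0.0853 q [-0.75  0.58  0.59  1.83 -0.42  0.86 -1.13]
shift mm [ -1.3   8.6 121.2] turn deg [ 0.01  0.01 -0.15]
```

View pics/b_wrist.png

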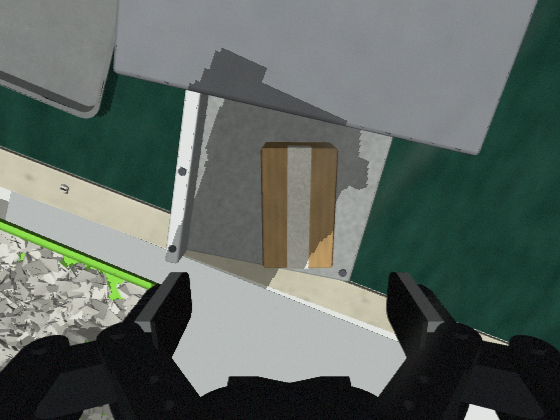

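```bash
cat > wr.py <<'E'
import sys,cv2,numpy as np
from scipy.spatial.transform import Rotation as R
from workcell import bot, viewer
from overlay import *
def grabw():
    s=bot.observe(); f=viewer.grab_frame("wrist")
    T=np.eye(4); T[:3,:3]=R.from_euler("xyz",s["tool_rot"]).as_matrix(); T[:3,3]=s["position"]
    M=np.linalg.inv(T@f["tool_from_camera"]); f["rvec"]=cv2.Rodrigues(M[:3,:3])[0].ravel(); f["tvec"]=M[:3,3]; return f
if __name__=="__main__":
    f=grabw(); j=(.6223,.1514,.1756)
    import pickle; pickle.dump(f,open(f"w_{sys.argv[1]}.pkl","wb"))
    im=f["pixels"].copy()
    for B in JIG: wire(im,f,place(B,*j),(0,0,255),0,0,1)
    for a in sys.argv[2:]:
        L,z,x,y,w=[float(t) for t in a.split(",")]; wire(im,f,place(box(L,.058,.048),x,y,w,z=z),(255,255,0),0,0,1)
    cv2.imwrite(f"pics/w_{sys.argv[1]}.png",im)
E
python3 wr.py c .1,.01,.5572,.1228,.40
```

```text
(no output)
```

View pics/w_c.png

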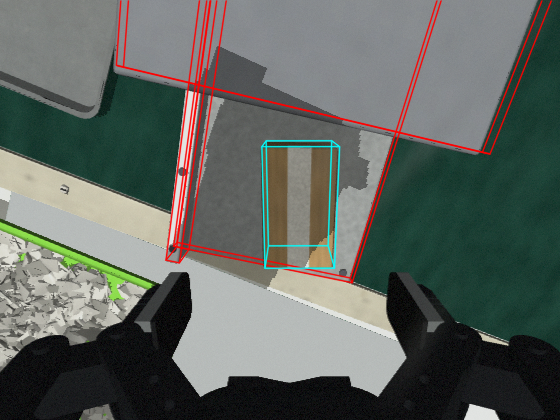

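```bash
python3 -m creep '[{"rx":0,"ry":0,"rz":0,"tx":-1,"ty":8,"tz":50,"hand":-1},{"rx":0,"ry":0,"rz":0,"tx":-1,"ty":8,"tz":90,"hand":-1},{"rx":0,"ry":0,"rz":0,"tx":-1,"ty":8,"tz":120,"hand":-1},{"rx":0,"ry":0,"rz":0,"tx":-1,"ty":8,"tz":135,"hand":-1},{"rx":0,"ry":0,"rz":0,"tx":-1,"ty":8,"tz":135,"hand":1},{"rx":0,"ry":0,"rz":0,"tx":-1,"ty":8,"tz":135,"hand":1},{"rx":0,"ry":0,"rz":0,"tx":-1,"ty":8,"tz":135,"hand":1},{"rx":0,"ry":0,"rz":0,"tx":-1,"ty":8,"tz":135,"hand":1}]' 40;  python3 -m creep '[{"rx":0,"ry":0,"rz":0,"tx":0,"ty":0,"tz":0,"hand":1},{"rx":0,"ry":0,"rz":0,"tx":0,"ty":0,"tz":0,"hand":1}]' 40; python3 look.py d scene| tail -1 | cut -c1-50; python3 go.py j -199 -33 28 0
```

```text
clock: 3.3
position: [0.5579, 0.1238, 0.0377]
tool_rot: [3.141, -0.002, 0.405]
force: [-0.7, -1.1, 9.5]
grip_width: 0.0571
clock: 3.5
position: [0.5579, 0.1238, 0.0377]
tool_rot: [3.142, -0.002, 0.405]
force: [-1.2, -1.1, 9.4]
grip_width: 0.0573
       -1.48892622e-01, -6.18436933e-01, -5.248784
t 3.5 P [0.5579 0.1237 0.0377] rpy [ 3.142e+00 -2.000e-03  4.050e-01] corner mm [-198.2  -90.9   27.7] F [-2.4 -0.5  9.9] w 0.0568 q [-0.63  0.77  0.44  1.89 -0.55  0.6  -0.99]
shift mm [ 12.4 -56.6  -0.3] turn deg [-1.000e-02 -1.200e-01  1.316e+01]
```

View pics/d_scene.png

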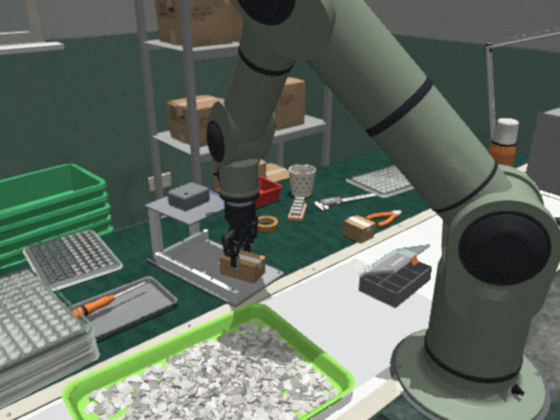

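```bash
python3 -m creep '[{"rx":0,"ry":0,"rz":6,"tx":2,"ty":-15,"tz":-2,"hand":1},{"rx":0,"ry":0,"rz":13.1,"tx":5,"ty":-25,"tz":-2,"hand":1},{"rx":0,"ry":0,"rz":13.1,"tx":10,"ty":-35,"tz":-2,"hand":1},{"rx":0,"ry":0,"rz":13.1,"tx":13,"ty":-45,"tz":-2,"hand":1},{"rx":0,"ry":0,"rz":13.1,"tx":15,"ty":-51,"tz":-2,"hand":1},{"rx":0,"ry":0,"rz":13.1,"tx":15,"ty":-55,"tz":-2,"hand":1},{"rx":0,"ry":0,"rz":13.1,"tx":15,"ty":-55,"tz":-2,"hand":1}]' 40;  python3 go.py j -195 -29 30 0;  python3 look.py e scene side| tail -1 | cut -c1-50
```

```text
clock: 4.25
position: [0.549, 0.1802, 0.0383]
tool_rot: [-3.141, 0.0, 0.178]
force: [0.3, 0.1, -4.5]
grip_width: 0.057
t 4.2 P [0.549  0.1802 0.0383] rpy [-3.141  0.     0.178] corner mm [-197.1  -33.8   28.3] F [ 0.3  0.1 -4.5] w 0.057 q [-0.77  0.8   0.51  1.87 -0.63  0.64 -1.26]
shift mm [ 2.1 -4.8 -1.7] turn deg [-0.01  0.01  0.12]
       -1.72653847e-02,  4.03043779e-02, -1.223047
```

View pics/e_scene.png

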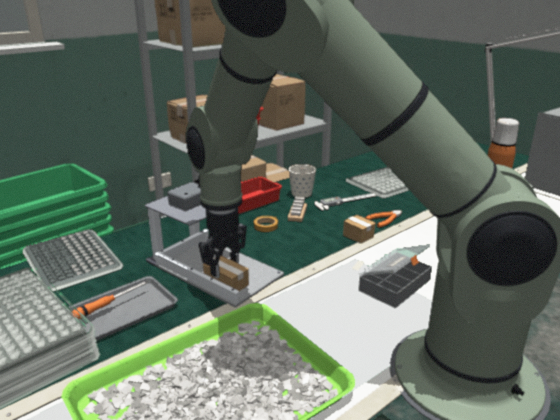

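```bash
python3 -m creep '[{"rx":0,"ry":0,"rz":0,"tx":1,"ty":-2,"tz":0,"hand":1},{"rx":0,"ry":0,"rz":0,"tx":1,"ty":-3,"tz":0,"hand":1},{"rx":0,"ry":0,"rz":0,"tx":1,"ty":-4,"tz":0,"hand":1},{"rx":0,"ry":0,"rz":0,"tx":1,"ty":-4,"tz":0,"hand":1}]' 40;  python3 go.py j -195 -29 30 0
```

```text
clock: 4.75
position: [0.5495, 0.1842, 0.0383]
tool_rot: [-3.142, 0.0, 0.176]
force: [-0.1, 0.2, -4.8]
grip_width: 0.057
t 4.8 P [0.5495 0.1842 0.0383] rpy [-3.142  0.     0.176] corner mm [-195.9  -30.    28.3] F [-0.1  0.2 -4.8] w 0.057 q [-0.77  0.8   0.52  1.87 -0.63  0.64 -1.26]
shift mm [ 0.9 -1.  -1.7] turn deg [-0.    0.    0.05]
```

```bash
python3 -m creep '[{"rx":0,"ry":0,"rz":0,"tx":0,"ty":-1,"tz":0,"hand":1},{"rx":0,"ry":0,"rz":0,"tx":0,"ty":-2,"tz":0,"hand":1},{"rx":0,"ry":0,"rz":0,"tx":0,"ty":-3,"tz":0,"hand":1}]' 40
```

```text
clock: 5.05
position: [0.5491, 0.1867, 0.0383]
tool_rot: [3.141, -0.0, 0.176]
force: [0.6, -6.4, -4.3]
grip_width: 0.057
```

```bash
python3 -m creep '[{"rx":0,"ry":0,"rz":0,"tx":5,"ty":0,"tz":0,"hand":1},{"rx":0,"ry":0,"rz":0,"tx":10,"ty":0,"tz":0,"hand":1},{"rx":0,"ry":0,"rz":0,"tx":15,"ty":0,"tz":0,"hand":1},{"rx":0,"ry":0,"rz":0,"tx":15,"ty":0,"tz":1,"hand":1},{"rx":0,"ry":0,"rz":0,"tx":15,"ty":0,"tz":1,"hand":-1},{"rx":0,"ry":0,"rz":0,"tx":15,"ty":0,"tz":1,"hand":-1},{"rx":0,"ry":0,"rz":0,"tx":15,"ty":0,"tz":1,"hand":-1},{"rx":0,"ry":0,"rz":0,"tx":15,"ty":0,"tz":1,"hand":-1}]' 40; python3 go.py j -270 -29 70 0 45
```

```text
clock: 5.85
position: [0.5638, 0.1899, 0.0374]
tool_rot: [-3.141, -0.0, 0.176]
force: [0.1, 0.2, 0.6]
grip_width: 0.0854
t 5.8 P [0.5638 0.1899 0.0374] rpy [-3.141 -0.     0.176] corner mm [-180.8  -26.8   27.4] F [0.1 0.2 0.6] w 0.0854 q [-0.77  0.82  0.52  1.83 -0.63  0.67 -1.27]
shift mm [-89.2   2.1 -42.6] turn deg [-3.000e-02  4.499e+01  4.000e-02]
```

```bash
python3 -m creep '[{"rx":0,"ry":0,"rz":0,"tx":0,"ty":0,"tz":-45,"hand":-1},{"rx":0,"ry":0,"rz":0,"tx":-20,"ty":0,"tz":-80,"hand":0.4},{"rx":0,"ry":10,"rz":0,"tx":-60,"ty":0,"tz":-80,"hand":0.4},{"rx":0,"ry":20,"rz":0,"tx":-100,"ty":0,"tz":-80,"hand":0.4},{"rx":0,"ry":30,"rz":0,"tx":-110,"ty":0,"tz":-70,"hand":0.4},{"rx":0,"ry":38,"rz":0,"tx":-110,"ty":0,"tz":-60,"hand":0.4},{"rx":0,"ry":45,"rz":0,"tx":-110,"ty":0,"tz":-60,"hand":0.4},{"rx":0,"ry":45,"rz":0,"tx":-110,"ty":0,"tz":-60,"hand":0.4}]' 40; python3 go.py j -255 -27 26 0 45;python3 wr.py f; python3 look.py f scene| tail -1 | cut -c1-50
```

```text
clock: 6.65
position: [0.4434, 0.1739, 0.1554]
tool_rot: [3.137, -0.409, 0.18]
force: [0.3, -0.1, -0.0]
grip_width: 0.0257
t 6.7 P [0.4434 0.1739 0.1554] rpy [ 3.137 -0.409  0.18 ] corner mm [-302.2  -21.5  145.4] F [ 0.3 -0.1 -0. ] w 0.0257 q [-1.29  0.42  0.85  2.4  -1.22  0.18 -0.75]
shift mm [ -4.2   5.1 128.3] turn deg [ 0.09 21.54  0.27]
        -1.88216776,  -2.18801804,   1.25560407]),
```

View pics/f_scene.png

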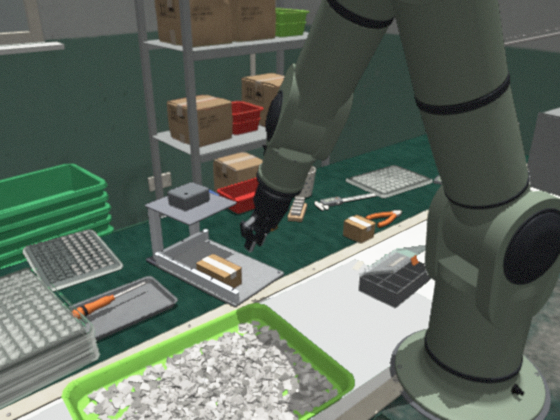

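View pics/w_f.png

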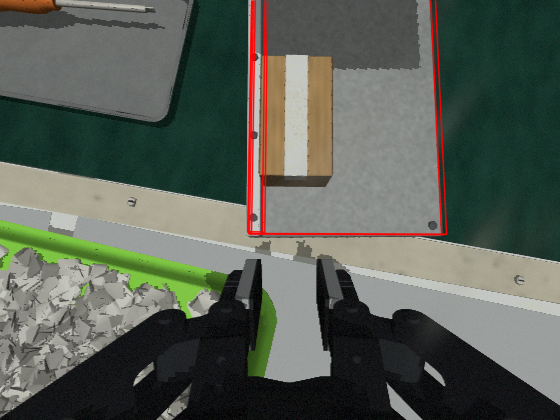

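```bash
python3 - <<'E'
from workcell import bot; import json
s=bot.observe(); open("log.txt","a").write(json.dumps([s["qpos"].tolist(),s["position"].tolist(),s["tool_rot"].tolist()])+"\n")
E
cat >> go.py <<'E'
import json; open("log.txt","a").write(json.dumps([s["qpos"].tolist(),s["position"].tolist(),s["tool_rot"].tolist()])+"\n")
E
python3 go.py j -200 -115 80 0 20
```

```text
t 6.8 P [0.4426 0.1765 0.1557] rpy [ 3.137 -0.41   0.186] corner mm [-302.5  -18.8  145.7] F [ 0.2 -0.  -0.7] w 0.0256 q [-1.29  0.42  0.85  2.4  -1.21  0.18 -0.76]
shift mm [ 67.   96.8 101.1] turn deg [ 0.02 -3.47  0.53]
```

```bash
python3 -m creep '[{"rx":0,"ry":-4,"rz":0,"tx":67,"ty":97,"tz":100,"hand":0.4},{"rx":0,"ry":-4,"rz":0,"tx":67,"ty":97,"tz":100,"hand":0.4},{"rx":0,"ry":-4,"rz":0,"tx":67,"ty":97,"tz":100,"hand":0.4},{"rx":0,"ry":-4,"rz":0,"tx":67,"ty":97,"tz":100,"hand":0.4},{"rx":0,"ry":-4,"rz":0,"tx":67,"ty":97,"tz":100,"hand":0.4}]'; python3 go.py j -170 -115 30 0 40
```

```text
clock: 7.25
position: [0.5635, 0.0959, 0.0891]
tool_rot: [3.138, -0.339, 0.18]
force: [-0.4, -0.3, 0.4]
grip_width: 0.0256
t 7.2 P [0.5635 0.0959 0.0891] rpy [ 3.138 -0.339  0.18 ] corner mm [-197.6 -119.3   79.1] F [-0.4 -0.3  0.4] w 0.0256 q [-0.66  0.61  0.49  2.16 -1.22  0.25 -0.52]
shift mm [ 9.7 -4.4 55.4] turn deg [ 0.08 20.6   0.26]
```

```bash
python3 -m creep '[{"rx":0,"ry":5,"rz":0,"tx":10,"ty":-4,"tz":20,"hand":0.4},{"rx":0,"ry":10,"rz":0,"tx":10,"ty":-4,"tz":40,"hand":0.4},{"rx":0,"ry":15,"rz":0,"tx":10,"ty":-4,"tz":52,"hand":0.4},{"rx":0,"ry":20,"rz":0,"tx":10,"ty":-4,"tz":52,"hand":0.4},{"rx":0,"ry":20,"rz":0,"tx":10,"ty":-4,"tz":52,"hand":0.4}]'; python3 go.py j -130 -115 30 0 40
```

```text
clock: 7.75
position: [0.6336, 0.1159, 0.1368]
tool_rot: [3.136, -0.49, 0.184]
force: [-49.8, -13.4, -84.4]
grip_width: 0.0254
t 7.8 P [0.6336 0.1159 0.1368] rpy [ 3.136 -0.49   0.184] corner mm [-125.1 -111.9  126.8] F [-49.8 -13.4 -84.4] w 0.0254 q [-0.62  0.56  0.43  2.08 -1.26  0.17 -0.48]
shift mm [-49.9   2.6  83.1] turn deg [ 0.04 11.95  0.43]
```

```bash
python3 -m creep '[{"rx":0,"ry":-3,"rz":0,"tx":-10,"ty":0,"tz":10,"hand":0.4},{"rx":0,"ry":-6,"rz":0,"tx":-30,"ty":0,"tz":20,"hand":0.4},{"rx":0,"ry":-9,"rz":0,"tx":-60,"ty":0,"tz":20,"hand":0.4},{"rx":0,"ry":-9,"rz":0,"tx":-60,"ty":0,"tz":20,"hand":0.4}]'; python3 go.py j -180 -115 80 0 10;python3 look.py g scene| tail -1 | cut -c1-50
```

```text
clock: 8.15
position: [0.5966, 0.1092, 0.0951]
tool_rot: [3.135, -0.343, 0.183]
force: [-0.7, -0.1, -0.3]
grip_width: 0.0257
t 8.2 P [0.5966 0.1092 0.0951] rpy [ 3.135 -0.343  0.183] corner mm [-162.7 -112.    85.1] F [-0.7 -0.1 -0.3] w 0.0257 q [-0.72  0.65  0.58  2.08 -1.15  0.32 -0.62]
shift mm [-18.    2.8  -1. ] turn deg [ 0.27 -9.68  0.37]
        -0.11112354,  -0.60183546,  -0.27537494]),
```

View pics/g_scene.png

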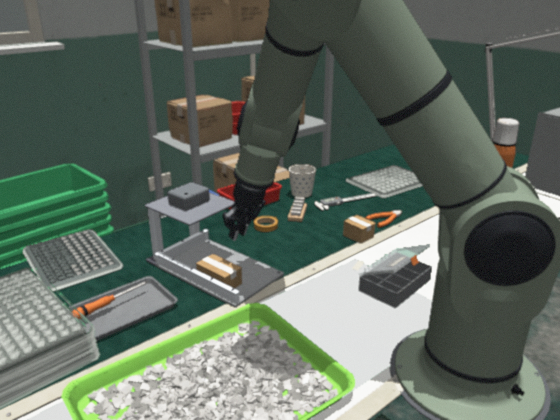

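```bash
wc -l log.txt
cat > kin.py <<'E'
import numpy as np,json,itertools
from scipy.spatial.transform import Rotation as R
from scipy.optimize import least_squares
def fk(q,p,sg):
    # p: base yaw, tool yaw, then links
    y0,y7,h,a,b,L,ex,ey,wx,wy,sx,sy,tx,ty,o2,o4,o6=p
    T=R.from_euler("z",y0); P=np.array([0,0,h])
    def rot(ax,v):
        nonlocal T; T=T*R.from_euler(ax,v)
    def tr(v):
        nonlocal P; P=P+T.apply(v)
    rot("z",sg[0]*q[0]); tr([sx,sy,0]); rot("y",q[1]+o2); tr([0,0,a]); rot("z",sg[1]*q[2]); tr([ex,ey,0]); rot("y",q[3]+o4)
    tr([-0*ex,0,b]); rot("z",sg[2]*q[4]); tr([wx,wy,0]); rot("y",q[5]+o6); tr([tx,ty,L]); rot("z",sg[3]*q[6]+y7)
    return P,T
if __name__=="__main__":
    D=[json.loads(l) for l in open("log.txt")]
    D.append([[-1.20819458,0.52194319,-0.03633945,1.59991753,0.0212269,1.02109067,-0.11278009],[0.26204642,0.56710225,0.23080213],[-3.14062331,8.357e-05,2.70882376]])
    for q,P,r in [([-0.88,0.4,0.32,1.85,-0.15,0.92,-0.56],[.4626,.272,.2319],[3.14,.001,1.507]),([-0.75,0.58,0.59,1.83,-0.42,0.86,-1.13],[.5549,.1315,.1712],[3.141,0,.397]),
      ([-0.63,0.77,0.44,1.89,-0.55,0.6,-0.99],[.5579,.1237,.0377],[3.142,-.002,.405]),([-0.77,0.8,0.51,1.87,-0.63,0.64,-1.26],[.549,.1802,.0383],[-3.141,0,.178]),([-0.77,0.82,0.52,1.83,-0.63,0.67,-1.27],[.5638,.1899,.0374],[-3.141,0,.176])]: D.append([q,P,r])
    res=[]
    for sg in itertools.product([-1,1],repeat=4):
        for y0,y7 in itertools.product([-1.57,0,1.57,3.14],repeat=2):
            p0=[y0,y7,.3,.4,.4,.25]+[0]*11
            def f(p,full=False):
                e=[]
                for q,P,r in D:
                    p_,T=fk(q,p,sg); e+=list((p_-P)*5)+list((T.inv()*R.from_euler("xyz",r)).as_rotvec())
                e+=list(np.array(p[6:])*.02); return np.array(e)
            try: s=least_squares(f,p0,max_nfev=60)
            except Exception as ex: continue
            res.append((s.cost,sg,s.x,f(s.x)))
    res.sort(key=lambda t:t[0])
    for c,sg,x,_ in res[:4]: print(c,sg,x.round(3))
    print(np.abs(res[0][3][:-11].reshape(-1,6)).max(0))
    json.dump([res[0][1],res[0][2].tolist()],open("kin.json","w"))
E
python3 kin.py
```

```text
5 log.txt
0.0007091090588152172 (-1, -1, -1, -1) [-0.003  1.567  0.317  0.527  0.428  0.315  0.007 -0.041  0.002  0.002
 -0.002 -0.02   0.005  0.002 -0.004  0.005 -0.002]
0.0007091090588152247 (-1, -1, -1, -1) [-0.003  1.567  0.317  0.527  0.428  0.315  0.007 -0.041  0.002  0.002
 -0.002 -0.02   0.005  0.002 -0.004  0.005 -0.002]
0.0007091090588152345 (-1, -1, -1, -1) [-0.003  1.567  0.317  0.527  0.428  0.315  0.007 -0.041  0.002  0.002
 -0.002 -0.02   0.005  0.002 -0.004  0.005 -0.002]
0.0007091090588152379 (-1, -1, -1, -1) [-3.000e-03 -4.716e+00  3.170e-01  5.270e-01  4.280e-01  3.150e-01
  7.000e-03 -4.100e-02  2.000e-03  2.000e-03 -2.000e-03 -2.000e-02
  5.000e-03  2.000e-03 -4.000e-03  5.000e-03 -2.000e-03]
[0.00871337 0.01424875 0.01015471 0.0064097  0.00530457 0.01165064]
```

```bash
cat > ik.py <<'E'
import numpy as np,json
from kin import fk
from scipy.spatial.transform import Rotation as R
from scipy.optimize import least_squares
sg,p=json.load(open("kin.json"))
lo=np.array([-2.91,-.3,-1.5,.17,-1.26,.16,-2.52]);hi=np.array([2.91,2.13,1.42,2.43,4.41,1.93,2.52])
JY=.1756; C=np.array([.7372,.2479,.01])
def goal(c,yaw,tilt):
    T=C+R.from_euler("z",JY).apply(np.array(c)/1000)
    # yaw rotates gripper about its own axis (0/pi)
    return T,R.from_euler("z",JY)*R.from_euler("y",-np.radians(tilt))*R.from_euler("x",np.pi)*R.from_euler("z",yaw)
def ik(T,G,q0,m=.03):
    def f(q):
        P,Q=fk(q,p,sg); return np.r_[(P-T)*5,(Q.inv()*G).as_rotvec(),1e-3*(q-q0)]
    s=least_squares(f,np.clip(q0,lo+m+1e-6,hi-m-1e-6),bounds=(lo+m,hi-m),max_nfev=80)
    return s.x,np.linalg.norm(f(s.x)[:6])
if __name__=="__main__":
    rng=np.random.default_rng(0)
    for yaw in (0,np.pi):
        for c in ((-100,-27,25),(-170,-27,25),(-235,-27,25)):
            for tilt in (0,15,25,30,35,40,45,55):
                best=[]
                T,G=goal(c,yaw,tilt)
                for k in range(14):
                    q,e=ik(T,G,rng.uniform(lo,hi))
                    if e<.004: best.append(q)
                print(round(yaw),c[0],tilt,len(best),[b.round(2).tolist() for b in sorted(best,key=lambda b:b[4])[::max(1,len(best)-1)]])
E
python3 ik.py
```

```text
0 -100 0 9 [[-0.84, 1.01, 0.76, 1.61, -0.85, 0.89, -1.14], [0.23, 1.12, -1.11, 1.53, 1.05, 1.18, -2.49]]
0 -100 15 9 [[-0.94, 0.95, 0.79, 1.85, -1.23, 0.58, -0.79], [-0.16, 0.78, -0.39, 1.79, 0.79, 0.48, -2.49]]
0 -100 25 3 [[-1.21, 1.48, 1.39, 2.0, 4.33, 1.14, -0.48], [-1.19, 1.34, 1.26, 2.0, 4.38, 0.98, -0.43]]
0 -100 30 8 [[-0.35, 0.74, -0.18, 2.01, 2.0, 0.28, 2.49], [-0.98, 0.94, 0.74, 2.06, 4.14, 0.42, 0.06]]
0 -100 35 7 [[-0.16, 0.78, -0.43, 2.06, 2.15, 0.51, 2.43], [-1.2, 1.27, 1.12, 2.12, 4.03, 0.83, -0.11]]
0 -100 40 8 [[-0.41, 0.78, -0.12, 2.13, 2.57, 0.52, 1.89], [-1.27, 1.5, 1.28, 2.17, 3.89, 1.05, -0.19]]
0 -100 45 3 [[-0.08, 0.87, -0.56, 2.15, 2.43, 0.81, 2.22], [-1.32, 1.72, 1.39, 2.22, 3.74, 1.21, -0.31]]
0 -100 55 9 [[0.05, 1.03, -0.75, 2.21, 2.59, 1.16, 2.25], [-1.33, 1.61, 1.15, 2.28, 3.38, 1.1, 0.03]]
0 -170 0 5 [[-1.07, 1.16, 1.11, 1.82, -1.23, 1.05, -0.83], [0.14, 0.91, -0.86, 1.74, 0.86, 0.91, -2.49]]
0 -170 15 8 [[-0.9, 0.81, 0.63, 2.03, -1.23, 0.39, -0.73], [-0.33, 0.69, -0.18, 1.98, 0.68, 0.29, -2.49]]
0 -170 25 1 [[-0.47, 0.68, -0.05, 2.13, 2.04, 0.19, 2.37
[... 2690 characters left out ...]
.91], [-0.51, 0.91, -0.13, 2.39, 2.7, 1.15, -1.54]]
3 -235 0 9 [[-0.65, 0.71, 0.29, 1.96, -0.38, 0.52, 1.64], [0.29, 0.98, -1.1, 1.91, 1.07, 1.0, 0.42]]
3 -235 15 11 [[-0.43, 0.63, -0.1, 2.14, 0.87, 0.19, 0.39], [0.42, 1.13, -1.36, 2.11, 1.56, 1.15, 0.04]]
3 -235 25 7 [[0.25, 0.89, -1.05, 2.25, 1.81, 0.85, -0.33], [-0.07, 0.7, -0.61, 2.26, 1.9, 0.53, -0.57]]
3 -235 30 8 [[0.4, 1.16, -1.34, 2.3, 1.95, 1.22, -0.29], [-0.87, 0.73, 0.37, 2.38, 3.18, 0.41, -2.08]]
3 -235 35 11 [[0.39, 1.21, -1.34, 2.35, 2.08, 1.32, -0.37], [-0.47, 0.7, -0.17, 2.4, 2.55, 0.62, -1.36]]
3 -235 40 9 [[0.4, 1.31, -1.38, 2.4, 2.21, 1.47, -0.38], [0.44, 1.42, -1.47, 2.4, 2.22, 1.57, -0.28]]
3 -235 45 0 []
3 -235 55 0 []
```

```bash
sed -i 's|    print("shift mm"|    G=G*R.from_euler("z",np.pi if len(v)>5 else 0)\n    print("shift mm"|' go.py; python3 go.py j -240 -60 150 1.57 0; python3 go.py j -240 -60 150 0 0 1
```

```text
t 8.2 P [0.5982 0.1094 0.0961] rpy [ 3.135 -0.347  0.183] corner mm [-161.1 -112.1   86.1] F [ 0.6 -0.3  0.8] w 0.0257 q [-0.72  0.65  0.58  2.08 -1.15  0.32 -0.62]
shift mm [-52.2 -52.1 -87.1] turn deg [ 15.8  -15.35 -88.63]
t 8.2 P [0.5982 0.1094 0.0961] rpy [ 3.135 -0.347  0.183] corner mm [-161.1 -112.1   86.1] F [ 0.6 -0.3  0.8] w 0.0257 q [-0.72  0.65  0.58  2.08 -1.15  0.32 -0.62]
shift mm [-52.2 -52.1 -87.1] turn deg [  30.99    0.46 -176.97]
```

```bash
python3 -m creep '[{"rx":0,"ry":0,"rz":0,"tx":-40,"ty":-20,"tz":-30,"hand":0.4},{"rx":0,"ry":-5,"rz":0,"tx":-52,"ty":-40,"tz":-60,"hand":0.4},{"rx":5,"ry":-10,"rz":-10,"tx":-52,"ty":-52,"tz":-87,"hand":0.4},{"rx":15.8,"ry":-15.4,"rz":-88.6,"tx":-52,"ty":-52,"tz":-87,"hand":0.4},{"rx":15.8,"ry":-15.4,"rz":-88.6,"tx":-52,"ty":-52,"tz":-87,"hand":0.4},{"rx":15.8,"ry":-15.4,"rz":-88.6,"tx":-52,"ty":-52,"tz":-87,"hand":0.4},{"rx":15.8,"ry":-15.4,"rz":-88.6,"tx":-52,"ty":-52,"tz":-87,"hand":0.4},{"rx":15.8,"ry":-15.4,"rz":-88.6,"tx":-52,"ty":-52,"tz":-87,"hand":0.4}]'; python3 go.py j -240 -60 150 0 0 1
```

```text
clock: 9.0
position: [0.513, 0.1469, 0.1609]
tool_rot: [3.109, -0.109, 1.059]
force: [-1.0, 0.1, 0.0]
grip_width: 0.0258
t 9.0 P [0.513  0.1469 0.1609] rpy [ 3.109 -0.109  1.059] corner mm [-238.4  -60.3  150.9] F [-1.   0.1  0. ] w 0.0258 q [-0.87  0.53  0.69  2.02 -0.62  0.7  -0.3 ]
shift mm [-0.9 -1.5  0.8] turn deg [   8.03   -1.24 -129.3 ]
```

```bash
python3 -m creep '[{"rx":8,"ry":-1,"rz":-129,"tx":0,"ty":0,"tz":0,"hand":0.4},{"rx":8,"ry":-1,"rz":-129,"tx":0,"ty":0,"tz":0,"hand":0.4},{"rx":8,"ry":-1,"rz":-129,"tx":0,"ty":0,"tz":0,"hand":0.4},{"rx":8,"ry":-1,"rz":-129,"tx":0,"ty":0,"tz":0,"hand":0.4},{"rx":8,"ry":-1,"rz":-129,"tx":0,"ty":0,"tz":0,"hand":0.4},{"rx":8,"ry":-1,"rz":-129,"tx":0,"ty":0,"tz":0,"hand":0.4},{"rx":8,"ry":-1,"rz":-129,"tx":0,"ty":0,"tz":0,"hand":0.4},{"rx":8,"ry":-1,"rz":-129,"tx":0,"ty":0,"tz":0,"hand":0.4}]'; python3 go.py j -240 -60 150 0 0 1
```

```text
clock: 9.8
position: [0.5131, 0.1468, 0.1609]
tool_rot: [3.09, -0.041, 2.259]
force: [-0.2, -0.4, -0.8]
grip_width: 0.0256
t 9.8 P [0.5131 0.1468 0.1609] rpy [ 3.09  -0.041  2.259] corner mm [-238.3  -60.4  150.9] F [-0.2 -0.4 -0.8] w 0.0256 q [-0.63  0.48  0.37  1.95 -0.34  0.73  0.64]
shift mm [ 1.1 -1.3  0.9] turn deg [  3.91  -0.59 -60.67]
```

```bash
python3 -m creep '[{"rx":4,"ry":-1,"rz":-60.7,"tx":0,"ty":0,"tz":0,"hand":0.4},{"rx":4,"ry":-1,"rz":-60.7,"tx":0,"ty":0,"tz":0,"hand":0.4},{"rx":4,"ry":-1,"rz":-60.7,"tx":0,"ty":0,"tz":0,"hand":0.4},{"rx":4,"ry":-1,"rz":-60.7,"tx":0,"ty":0,"tz":0,"hand":0.4},{"rx":4,"ry":-1,"rz":-60.7,"tx":0,"ty":0,"tz":0,"hand":0.4},{"rx":4,"ry":-1,"rz":-60.7,"tx":0,"ty":0,"tz":0,"hand":0.4},{"rx":4,"ry":-1,"rz":-60.7,"tx":0,"ty":0,"tz":0,"hand":0.4},{"rx":4,"ry":-1,"rz":-60.7,"tx":0,"ty":0,"tz":0,"hand":0.4}]'; python3 go.py j -220 -40 110 0 30 1
```

```text
clock: 10.6
position: [0.5128, 0.147, 0.1607]
tool_rot: [-3.137, 0.005, -2.968]
force: [0.3, -0.6, -0.1]
grip_width: 0.0256
t 10.6 P [0.5128 0.147  0.1607] rpy [-3.137  0.005 -2.968] corner mm [-238.5  -60.1  150.7] F [ 0.3 -0.6 -0.1] w 0.0256 q [-0.49  0.47  0.13  1.92 -0.08  0.75  1.43]
shift mm [-18.3  20.4  40.7] turn deg [ -0.28 -29.74  -0.06]
```

```bash
cat > sim.py <<'E'
import sys; from ik import *
def track(q,poses,n=6):
    # poses: list of (c,tilt,side)
    prev=None
    for c,tilt,side in poses:
        if prev is None: prev=(np.array(c,float),tilt,side)
        for k in range(1,n+1):
            w=k/n; cc=prev[0]*(1-w)+np.array(c)*w; t=prev[1]*(1-w)+tilt*w; sd=prev[2]*(1-w)+side*w
            T,G=goal2(cc,t,sd); q,e=ik(T,G,q,.02)
        print(c,tilt,side,q.round(2),"err",e.round(4)); prev=(np.array(c,float),tilt,side)
    return q
def goal2(c,tilt,side):
    T=C+R.from_euler("z",JY).apply(np.array(c)/1000)
    return T,R.from_euler("z",JY)*R.from_euler("x",np.radians(side))*R.from_euler("y",-np.radians(tilt))*R.from_euler("x",np.pi)*R.from_euler("z",np.pi)
if __name__=="__main__":
    q0=np.array([-0.49,0.47,0.13,1.92,-0.08,0.75,1.43])
    for sd in (0,-15,15,-30,30):
        print("side",sd); track(q0,[((-238,-60,150),0,0),((-238,-60,150),0,sd),((-230,-60,130),15,sd),((-220,-50,110),30,sd),((-220,-40,110),32,0),((-240,-27,40),30,0)])
E
python3 sim.py
```

```text
side 0
(-238, -60, 150) 0 0 [-0.48  0.48  0.13  1.91 -0.08  0.76  1.44] err 0.0
(-238, -60, 150) 0 0 [-0.48  0.48  0.13  1.91 -0.08  0.76  1.44] err 0.0
(-230, -60, 130) 15 0 [-0.56  0.43  0.17  2.11 -0.03  0.35  1.36] err 0.0
(-220, -50, 110) 30 0 [-0.2   0.47 -0.38  2.29  1.86  0.34 -0.55] err 0.0
(-220, -40, 110) 32 0 [-0.18  0.48 -0.45  2.31  1.95  0.41 -0.66] err 0.0
(-240, -27, 40) 30 0 [-0.15  0.66 -0.54  2.34  2.12  0.58 -0.84] err 0.0
side -15
(-238, -60, 150) 0 0 [-0.48  0.48  0.13  1.91 -0.08  0.76  1.44] err 0.0
(-238, -60, 150) 0 -15 [-0.74  0.53  0.28  1.89  0.15  0.83  1.15] err 0.0
(-230, -60, 130) 15 -15 [-0.91  0.5   0.41  2.09  0.33  0.45  0.94] err 0.0
(-220, -50, 110) 30 -15 [-0.98  0.54  0.38  2.27  1.6   0.27 -0.41] err 0.0
(-220, -40, 110) 32 0 [-0.46  0.46 -0.11  2.32  2.18  0.3  -0.94] err 0.0
(-240, -27, 40) 30 0 [-0.38  0.62 -0.26  2.35  2.31  0.46 -1.09] err 0.0
side 15
(-238, -60, 150) 0 0 [-0.48  0.48  0.13  1.91 -0.08  0.76  1.44] err 0.0
(-238, -60, 150) 0 15 [-0.2   0.49 -0.05  1.92 -0.36  0.75  1.77] err 0.0
(-230, -60, 130) 15 15 [-0.1   0.44 -0.18
[... 481 characters left out ...]
1  0.7 ] err 0.0
(-220, -50, 110) 30 -30 [-1.41  0.81  0.83  2.22  0.87  0.18  0.23] err 0.0
(-220, -40, 110) 32 0 [-0.5   0.46 -0.06  2.33  2.24  0.28 -1.  ] err 0.0
(-240, -27, 40) 30 0 [-0.42  0.62 -0.21  2.36  2.35  0.45 -1.14] err 0.0
side 30
(-238, -60, 150) 0 0 [-0.48  0.48  0.13  1.91 -0.08  0.76  1.44] err 0.0
(-238, -60, 150) 0 30 [ 0.06  0.55 -0.2   1.92 -0.59  0.82  2.07] err 0.0
(-230, -60, 130) 15 30 [ 0.24  0.53 -0.41  2.11 -0.87  0.43  2.36] err 0.0
(-220, -50, 110) 30 30 [ 0.45  0.62 -0.7   2.17 -0.98  0.18  2.5 ] err 0.1512
(-220, -40, 110) 32 0 [-1.02  0.55  0.66  2.23 -1.24  0.18  2.45] err 0.1503
(-240, -27, 40) 30 0 [-0.97  0.67  0.56  2.21 -1.24  0.18  2.38] err 0.2255
```

```bash
cat > wp.py <<'E'
# wp.py "x,y,z,tilt,side" ... : rows from measured pose (flipped tool), corner mm
import sys; from sim import *; from workcell import bot
s=bot.observe(); P=s["position"]; Rt=R.from_euler("xyz",s["tool_rot"])
cf=R.from_euler("z",-JY).apply(P-C)*1000
e=(goal2([0,0,0],0,0)[1].inv()*Rt).as_rotvec()
tz=R.from_euler("z",-JY).apply(Rt.apply([0,0,1]))
print("t %.1f"%s["clock"],"corner mm",cf.round(1),"tilt %.1f side %.1f"%(np.degrees(np.arctan2(tz[0],-tz[2])),np.degrees(np.arctan2(tz[1],-tz[2]))),"F",R.from_euler("z",-JY).apply(s["force"]).round(1),"w",round(s["grip_width"],4),"q",s["qpos"].round(2))
json and open("log.txt","a").write(json.dumps([s["qpos"].tolist(),s["position"].tolist(),s["tool_rot"].tolist()])+"\n")
q=s["qpos"]
for a in sys.argv[1:]:
    v=[float(t) for t in a.split(",")]; T,G=goal2(v[:3],v[3],v[4])
    if len(v)>5: G=R.from_euler("z",v[5])*G
    for k in range(1): q2,er=ik(T,G,q,.02)
    print(a,"shift",(Rt.inv().apply(T-P)*1000).round(1),"turn",np.degrees((Rt.inv()*G).as_rotvec()).round(1),"sim q",q2.round(2),"err %.3f dq %.2f"%(er,abs(q2-q).max())); q=q2
E
python3 wp.py -238,-60,150,0,-8 -238,-60,150,0,-15 -236,-60,145,8,-15 -234,-58,142,15,-15 -230,-56,138,22,-15 -227,-52,132,29,-15 -225,-46,126,31,-8 -225,-40,120,32,0
```

```text
t 10.6 corner mm [-238.5  -60.1  150.7] tilt 0.3 side -0.3 F [ 0.2 -0.6 -0.1] w 0.0256 q [-0.49  0.47  0.13  1.92 -0.08  0.75  1.43]
-238,-60,150,0,-8 shift [-0.5  0.1  0.7] turn [ 7.7  0.3 -0.2] sim q [-0.63  0.5   0.21  1.9   0.05  0.79  1.27] err 0.000 dq 0.16
-238,-60,150,0,-15 shift [-0.5  0.1  0.7] turn [14.7  0.2 -0.2] sim q [-0.74  0.53  0.28  1.89  0.15  0.83  1.14] err 0.000 dq 0.13
-236,-60,145,8,-15 shift [-2.5  0.2  5.7] turn [14.7 -7.7 -1.2] sim q [-0.81  0.49  0.32  2.    0.24  0.65  1.04] err 0.000 dq 0.18
-234,-58,142,15,-15 shift [-4.5  2.2  8.7] turn [ 14.6 -14.7  -2.1] sim q [-0.9   0.47  0.39  2.09  0.35  0.49  0.92] err 0.000 dq 0.16
-230,-56,138,22,-15 shift [-8.5  4.2 12.7] turn [ 14.5 -21.6  -3. ] sim q [-1.    0.48  0.47  2.18  0.58  0.32  0.66] err 0.000 dq 0.25
-227,-52,132,29,-15 shift [-11.4   8.3  18.7] turn [ 14.4 -28.6  -3.9] sim q [-1.12  0.52  0.58  2.27  1.21  0.18 -0.02] err 0.000 dq 0.68
-225,-46,126,31,-8 shift [-13.4  14.3  24.7] turn [  7.5 -30.7  -2.2] sim q [-0.8   0.45  0.21  2.31  1.76  0.25 -0.55] err 0.000 dq 0.55
-225,-40,120,32,0 shift [-13.3  20.3  30.7] turn [ -0.3 -31.7  -0.1] sim q [-0.46  0.43 -0.12  2.33  2.11  0.29 -0.86] err 0.000 dq 0.34
```

```bash
python3 -m creep '[{"rx":8,"ry":0,"rz":0,"tx":0,"ty":0,"tz":0,"hand":0.4},{"rx":15,"ry":0,"rz":0,"tx":0,"ty":0,"tz":0,"hand":0.4},{"rx":14.7,"ry":-7.7,"rz":-1.2,"tx":-2,"ty":0,"tz":0,"hand":0.4},{"rx":14.6,"ry":-14.7,"rz":-2.1,"tx":-4,"ty":2,"tz":3,"hand":0.4},{"rx":14.5,"ry":-21.6,"rz":-3,"tx":-8,"ty":4,"tz":5,"hand":0.4},{"rx":14.4,"ry":-28.6,"rz":-3.9,"tx":-11,"ty":8,"tz":10,"hand":0.4},{"rx":14.4,"ry":-28.6,"rz":-3.9,"tx":-11,"ty":8,"tz":10,"hand":0.4},{"rx":14.4,"ry":-28.6,"rz":-3.9,"tx":-11,"ty":8,"tz":10,"hand":0.4}]'; python3 wp.py -225,-46,126,31,-8 -225,-40,110,32,0
```

```text
clock: 11.4
position: [0.5243, 0.1548, 0.1521]
tool_rot: [-2.841, 0.483, -2.834]
force: [0.4, 0.1, -0.4]
grip_width: 0.0257
t 11.4 corner mm [-225.9  -54.5  142.1] tilt 29.5 side -15.5 F [ 0.4  0.  -0.4] w 0.0257 q [-1.13  0.5   0.61  2.27  1.08  0.18  0.13]
-225,-46,126,31,-8 shift [ 5.7 12.4 12.1] turn [-6.6 -2.4  3. ] sim q [-0.78  0.44  0.19  2.3   1.75  0.26 -0.54] err 0.000 dq 0.68
-225,-40,110,32,0 shift [12.4 22.4 24.2] turn [-13.4  -3.3   7.1] sim q [-0.41  0.46 -0.17  2.33  2.14  0.32 -0.89] err 0.000 dq 0.39
```

```bash
python3 -m creep '[{"rx":-6.6,"ry":-2.4,"rz":3,"tx":6,"ty":12,"tz":6,"hand":0.4},{"rx":-13.4,"ry":-3.3,"rz":7,"tx":12,"ty":22,"tz":15,"hand":0.4},{"rx":-13.4,"ry":-3.3,"rz":7,"tx":12,"ty":22,"tz":15,"hand":0.4},{"rx":-13.4,"ry":-3.3,"rz":7,"tx":12,"ty":22,"tz":15,"hand":0.4},{"rx":-13.4,"ry":-3.3,"rz":7,"tx":12,"ty":22,"tz":15,"hand":0.4}]'; python3 wp.py -250,-28,90,27,0 -252,-28,60,27,0 -252,-28,28,27,0 -225,-28,28,30,0 -180,-28,26,32,0 -140,-28,26,36,0 -100,-28,26,40,0; python3 look.py h scene side| tail -1 | cut -c1-50
```

```text
clock: 11.9
position: [0.5187, 0.1617, 0.1253]
tool_rot: [-3.063, 0.534, -2.933]
force: [1.1, -0.1, -0.3]
grip_width: 0.0259
t 11.9 corner mm [-230.2  -46.7  115.3] tilt 30.7 side -4.1 F [ 1.1 -0.3 -0.3] w 0.0259 q [-0.63  0.45  0.08  2.34  2.06  0.25 -0.82]
-250,-28,90,27,0 shift [29.4 20.2 10.4] turn [-3.6  3.7  1.5] sim q [-0.57  0.47 -0.02  2.34  2.09  0.22 -0.89] err 0.000 dq 0.10
-252,-28,60,27,0 shift [46.4 22.2 35.2] turn [-3.6  3.7  1.5] sim q [-0.46  0.55 -0.15  2.35  2.2   0.32 -1.  ] err 0.000 dq 0.13
-252,-28,28,27,0 shift [62.6 24.4 62.6] turn [-3.6  3.7  1.5] sim q [-0.4   0.63 -0.23  2.35  2.29  0.41 -1.07] err 0.000 dq 0.09
-225,-28,28,30,0 shift [39.4 24.6 76.4] turn [-3.5  0.7  1.6] sim q [-0.37  0.66 -0.25  2.32  2.34  0.46 -1.09] err 0.000 dq 0.05
-180,-28,26,32,0 shift [  1.7  25.  101. ] turn [-3.5 -1.3  1.7] sim q [-0.36  0.69 -0.23  2.24  2.35  0.45 -1.07] err 0.000 dq 0.08
-140,-28,26,36,0 shift [-32.7  25.3 121.4] turn [-3.5 -5.3  1.8] sim q [-0.33  0.74 -0.25  2.18  2.41  0.5  -1.08] err 0.000 dq 0.06
-100,-28,26,40,0 shift [-67.1  25.6 141.8] turn [-3.4 -9.3  1.9] sim q [-0.31  0.78 -0.26  2.12  2.46  0.56 -1.1 ] err 0.000 dq 0.06
         5.03241107,   2.83997655,  -4.25163075]),
```

View pics/h_scene.png

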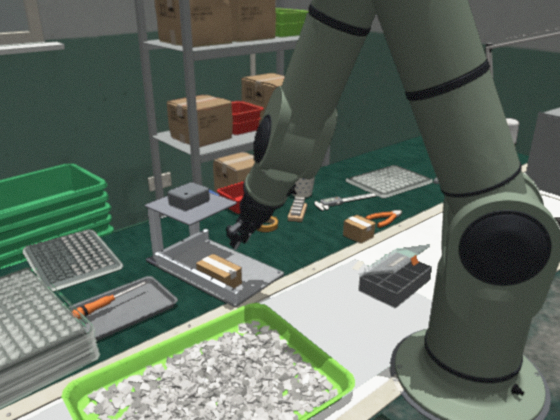

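View pics/h_side.png

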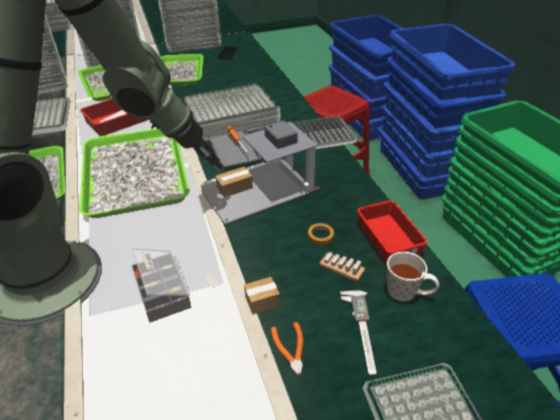

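```bash
python3 wp.py -252,-33,90,27,0 -252,-33,60,27,0 -252,-33,26,27,0 >/dev/null; python3 -m creep '[{"rx":-3.6,"ry":3.7,"rz":1.5,"tx":29,"ty":14,"tz":10,"hand":0.6},{"rx":-3.6,"ry":3.7,"rz":1.5,"tx":29,"ty":14,"tz":10,"hand":0.6},{"rx":-3.6,"ry":3.7,"rz":1.5,"tx":45,"ty":17,"tz":35,"hand":0.6},{"rx":-3.6,"ry":3.7,"rz":1.5,"tx":55,"ty":19,"tz":50,"hand":0.6},{"rx":-3.6,"ry":3.7,"rz":1.5,"tx":63,"ty":19,"tz":63,"hand":0.6},{"rx":-3.6,"ry":3.7,"rz":1.5,"tx":63,"ty":19,"tz":63,"hand":0.6}]'; python3 wp.py -240,-33,25,28,0 -225,-33,25,30,0 -205,-33,25,32,0 -185,-33,25,34,0 -165,-33,25,35,0 -145,-33,25,36,0 -125,-33,25,38,0
```

```text
clock: 12.6
position: [0.4945, 0.1688, 0.0358]
tool_rot: [-3.131, 0.467, -2.959]
force: [0.0, -0.5, -0.3]
grip_width: 0.0171
t 12.6 corner mm [-252.8  -35.5   25.8] tilt 26.7 side -0.5 F [-0.1 -0.5 -0.3] w 0.0171 q [-0.35  0.64 -0.25  2.36  2.31  0.42 -1.05]
-240,-33,25,28,0 shift [-11.1   2.4   6.5] turn [-0.4 -1.3  0.4] sim q [-0.36  0.65 -0.26  2.33  2.31  0.44 -1.06] err 0.000 dq 0.02
-225,-33,25,30,0 shift [-24.5   2.4  13.3] turn [-0.4 -3.3  0.4] sim q [-0.34  0.67 -0.28  2.32  2.34  0.48 -1.08] err 0.000 dq 0.04
-205,-33,25,32,0 shift [-42.3   2.4  22.3] turn [-0.4 -5.3  0.4] sim q [-0.32  0.69 -0.28  2.3   2.37  0.51 -1.09] err 0.000 dq 0.03
-185,-33,25,34,0 shift [-60.2   2.3  31.3] turn [-0.4 -7.3  0.4] sim q [-0.31  0.71 -0.29  2.27  2.4   0.53 -1.09] err 0.000 dq 0.03
-165,-33,25,35,0 shift [-78.1   2.3  40.3] turn [-0.4 -8.3  0.4] sim q [-0.3   0.72 -0.28  2.23  2.4   0.53 -1.08] err 0.000 dq 0.04
-145,-33,25,36,0 shift [-95.9   2.2  49.3] turn [-0.4 -9.3  0.4] sim q [-0.3   0.74 -0.27  2.19  2.41  0.52 -1.07] err 0.000 dq 0.04
-125,-33,25,38,0 shift [-113.8    2.2   58.3] turn [ -0.4 -11.3   0.4] sim q [-0.29  0.76 -0.28  2.17  2.44  0.55 -1.08] err 0.000 dq 0.03
```

```bash
python3 -m creep '[{"rx":-0.4,"ry":-1.3,"rz":0.4,"tx":-8,"ty":2,"tz":4,"hand":0.6},{"rx":-0.4,"ry":-2.3,"rz":0.4,"tx":-15.5,"ty":2,"tz":9,"hand":0.6},{"rx":-0.4,"ry":-3.3,"rz":0.4,"tx":-24.5,"ty":2,"tz":13.3,"hand":0.6},{"rx":-0.4,"ry":-4.3,"rz":0.4,"tx":-33.4,"ty":2,"tz":17.8,"hand":0.6},{"rx":-0.4,"ry":-5.3,"rz":0.4,"tx":-42.3,"ty":2,"tz":22.3,"hand":0.6},{"rx":-0.4,"ry":-6.3,"rz":0.4,"tx":-51.2,"ty":2,"tz":26.8,"hand":0.6},{"rx":-0.4,"ry":-7.3,"rz":0.4,"tx":-60.2,"ty":2,"tz":31.3,"hand":0.6},{"rx":-0.4,"ry":-7.8,"rz":0.4,"tx":-69.1,"ty":2,"tz":35.8,"hand":0.6}]'; python3 look.py i scene side| tail -1 | cut -c1-50;  python3 wp.py -165,-33,25,35,0 -155,-33,25,35.5,0 -145,-33,25,36,0 -135,-33,25,37,0 -125,-33,25,38,0 -115,-33,25,39,0 -108,-33,25,40,0
```

```text
clock: 13.4
position: [0.5713, 0.1856, 0.0363]
tool_rot: [3.136, 0.605, -2.968]
force: [-6.0, -1.2, 3.8]
grip_width: 0.0171
         0.91646975,   2.79238589,   0.12331336]),
t 13.5 corner mm [-173.5  -32.4   26.6] tilt 34.7 side 0.3 F [-1.3  0.8 -0.1] w 0.0173 q [-0.28  0.72 -0.3   2.26  2.43  0.54 -1.09]
-165,-33,25,35,0 shift [-6.  -0.6  6.1] turn [ 0.2 -0.3 -0.1] sim q [-0.3   0.72 -0.28  2.23  2.4   0.53 -1.08] err 0.000 dq 0.03
-155,-33,25,35.5,0 shift [-14.3  -0.6  11.8] turn [ 0.2 -0.8 -0.1] sim q [-0.3   0.73 -0.28  2.21  2.4   0.52 -1.07] err 0.000 dq 0.02
-145,-33,25,36,0 shift [-22.5  -0.6  17.5] turn [ 0.2 -1.3 -0.1] sim q [-0.3   0.74 -0.27  2.19  2.41  0.52 -1.07] err 0.000 dq 0.02
-135,-33,25,37,0 shift [-30.7  -0.6  23.2] turn [ 0.2 -2.3 -0.1] sim q [-0.29  0.75 -0.28  2.18  2.42  0.54 -1.07] err 0.000 dq 0.01
-125,-33,25,38,0 shift [-38.9  -0.6  28.9] turn [ 0.2 -3.3 -0.1] sim q [-0.29  0.76 -0.28  2.17  2.44  0.55 -1.08] err 0.000 dq 0.01
-115,-33,25,39,0 shift [-47.1  -0.6  34.6] turn [ 0.2 -4.3 -0.2] sim q [-0.28  0.77 -0.28  2.15  2.45  0.56 -1.08] err 0.000 dq 0.01
-108,-33,25,40,0 shift [-52.9  -0.6  38.6] turn [ 0.2 -5.3 -0.2] sim q [-0.28  0.78 -0.29  2.14  2.46  0.58 -1.09] err 0.000 dq 0.02
```

View pics/i_scene.png

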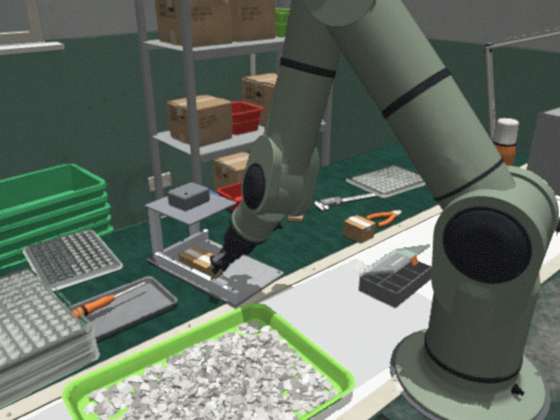

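View pics/i_side.png

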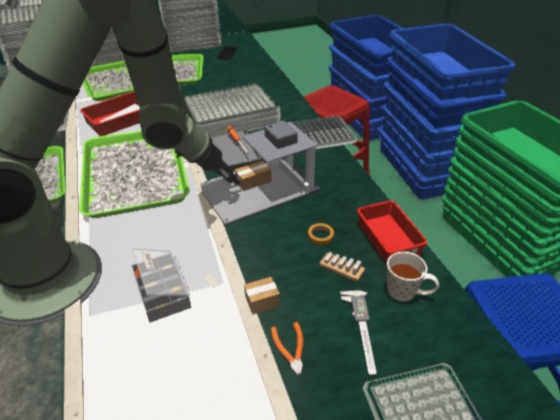

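```bash
python3 -m creep '[{"rx":0.2,"ry":-0.3,"rz":0,"tx":-6,"ty":-0.6,"tz":6.1,"hand":0.6},{"rx":0.2,"ry":-0.8,"rz":0,"tx":-14.3,"ty":-0.6,"tz":11.8,"hand":0.6},{"rx":0.2,"ry":-1.3,"rz":0,"tx":-22.5,"ty":-0.6,"tz":17.5,"hand":0.6},{"rx":0.2,"ry":-2.3,"rz":0,"tx":-30.7,"ty":-0.6,"tz":23.2,"hand":0.6},{"rx":0.2,"ry":-3.3,"rz":0,"tx":-38.9,"ty":-0.6,"tz":28.9,"hand":0.6},{"rx":0.2,"ry":-4.3,"rz":0,"tx":-47,"ty":-0.6,"tz":34.6,"hand":0.6}]';  python3 wp.py  -110,-33,25,40,0 -105,-33,25,40,0 -100,-33,25,40,0 -97,-33,25,40,0 -95,-33,25,40,0
```

```text
clock: 14.1
position: [0.6289, 0.1954, 0.0346]
tool_rot: [3.139, 0.681, -2.969]
force: [-3.2, -0.4, -0.8]
grip_width: 0.0171
t 14.1 corner mm [-115.8  -32.8   24.6] tilt 39.0 side 0.1 F [-3.3  0.2 -0.8] w 0.0171 q [-0.26  0.78 -0.29  2.16  2.47  0.57 -1.09]
-110,-33,25,40,0 shift [-4.8 -0.2  3.3] turn [ 0.  -1.  -0.1] sim q [-0.27  0.78 -0.29  2.15  2.47  0.59 -1.09] err 0.000 dq 0.02
-105,-33,25,40,0 shift [-8.7 -0.2  6.5] turn [ 0.  -1.  -0.1] sim q [-0.28  0.78 -0.29  2.14  2.46  0.58 -1.08] err 0.000 dq 0.01
-100,-33,25,40,0 shift [-12.6  -0.2   9.6] turn [ 0.  -1.  -0.1] sim q [-0.28  0.78 -0.28  2.12  2.46  0.57 -1.08] err 0.000 dq 0.01
-97,-33,25,40,0 shift [-14.9  -0.2  11.5] turn [ 0.  -1.  -0.1] sim q [-0.28  0.78 -0.28  2.12  2.46  0.56 -1.07] err 0.000 dq 0.01
-95,-33,25,40,0 shift [-16.5  -0.2  12.8] turn [ 0.  -1.  -0.1] sim q [-0.28  0.78 -0.28  2.11  2.46  0.56 -1.07] err 0.000 dq 0.00
```

```bash
python3 -m creep '[{"rx":0,"ry":-0.5,"rz":0,"tx":-3,"ty":0,"tz":2,"hand":0.6},{"rx":0,"ry":-1,"rz":0,"tx":-5,"ty":0,"tz":3.5,"hand":0.6},{"rx":0,"ry":-1,"rz":0,"tx":-6.5,"ty":0,"tz":4.6,"hand":0.6}]';  python3 wp.py; python3 look.py k scene side| tail -1 | cut -c1-50
```

```text
clock: 14.4
position: [0.6352, 0.1964, 0.0346]
tool_rot: [3.139, 0.696, -2.968]
force: [-22.7, -6.6, 13.1]
grip_width: 0.0172
t 14.4 corner mm [-109.5  -32.9   24.6] tilt 39.9 side 0.1 F [-23.5  -2.5  13.1] w 0.0172 q [-0.26  0.78 -0.3   2.16  2.49  0.59 -1.09]
        1.55458130e+00,  4.57842261e+00,  3.230168
```

Run:
```python
import cv2
for n,(x,y) in dict(scene=(140,180),side=(190,110)).items():
    im=cv2.imread(f"pics/k_{n}.png"); cv2.imwrite(f"pics/k2_{n}.png",cv2.resize(im[y:y+130,x:x+170],None,fx=4,fy=4,interpolation=cv2.INTER_CUBIC))
```

```text
(no output)
```

View pics/k2_scene.png

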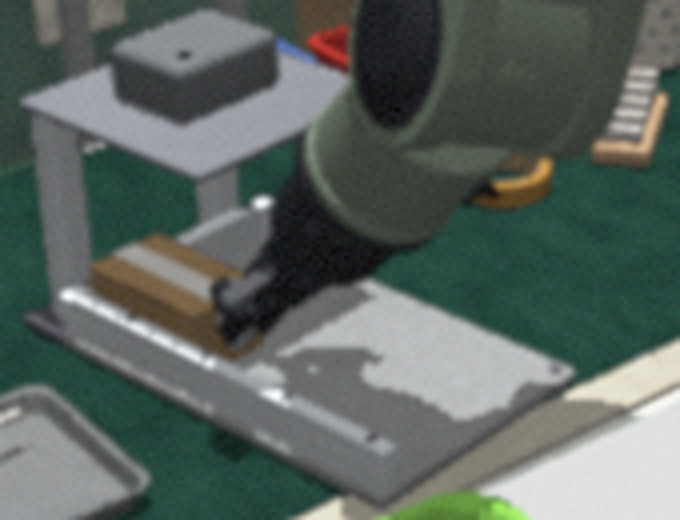

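View pics/k2_side.png

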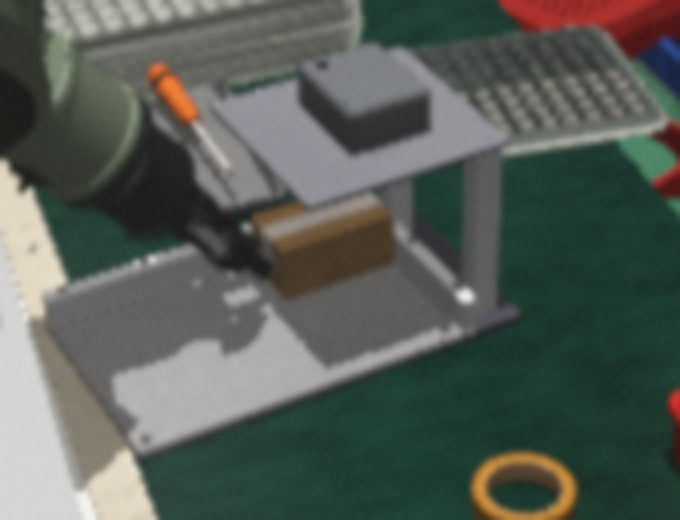

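```bash
python3 wp.py -150,-36,25,38,0 -200,-50,90,32,0 -225,-70,130,30,-15 -232,-90,140,15,-15 -240,-140,150,0,0  -275,-300,150,0,0,-.08 -310,-465,150,0,0,-.176 -310,-465,10,0,0,-.176
```

```text
t 14.5 corner mm [-109.6  -32.9   24.8] tilt 39.8 side 0.1 F [-10.7  -1.    3.6] w 0.0171 q [-0.26  0.78 -0.3   2.16  2.49  0.59 -1.09]
-150,-36,25,38,0 shift [ 30.9  -3.2 -26. ] turn [ 0.1  1.8 -0.1] sim q [-0.27  0.75 -0.31  2.23  2.46  0.6  -1.11] err 0.000 dq 0.07
-200,-50,90,32,0 shift [  27.6  -17.1 -108. ] turn [ 0.1  7.8 -0.1] sim q [-0.39  0.52 -0.14  2.29  2.28  0.32 -0.99] err 0.000 dq 0.28
-225,-70,130,30,-15 shift [  21.2  -37.  -154.7] turn [12.4  9.8 -8.7] sim q [-0.53  0.44 -0.13  2.27  1.51  0.49 -0.22] err 0.000 dq 0.77
-232,-90,140,15,-15 shift [  20.1  -57.  -166.9] turn [13.5 24.7 -7. ] sim q [-0.23  0.45 -0.39  2.08  0.87  0.68  0.51] err 0.000 dq 0.73
-240,-140,150,0,0 shift [  19.8 -107.  -179.7] turn [ 0.1 39.8 -0.1] sim q [ 0.24  0.53 -0.64  1.89  0.41  0.85  1.13] err 0.000 dq 0.62
-275,-300,150,0,0,-.08 shift [  46.3 -267.  -202.3] turn [ 1.7 39.8  4.3] sim q [ 0.53  0.52 -0.61  1.9   0.39  0.84  1.38] err 0.000 dq 0.29
-310,-465,150,0,0,-.176 shift [  72.9 -432.1 -224.9] turn [ 3.6 39.7  9.6] sim q [ 0.77  0.58 -0.56  1.77  0.38  0.9   1.61] err 0.000 dq 0.24
-310,-465,10,0,0,-.176 shift [ 162.6 -432.3 -117.4] turn [ 3.6 39.7  9.6] sim q [ 0.68  0.78 -0.44  1.83  0.52  0.65  1.5 ] err 0.000 dq 0.25
```

```bash
python3 -m creep '[{"rx":0,"ry":1.8,"rz":0,"tx":31,"ty":-3,"tz":-26,"hand":0.6},{"rx":0,"ry":7.8,"rz":0,"tx":28,"ty":-17,"tz":-108,"hand":0.6},{"rx":0,"ry":7.8,"rz":0,"tx":28,"ty":-17,"tz":-108,"hand":0.6},{"rx":6,"ry":8,"rz":-4,"tx":25,"ty":-30,"tz":-130,"hand":0.6},{"rx":12.4,"ry":9.8,"rz":-8.7,"tx":21,"ty":-37,"tz":-155,"hand":0},{"rx":13.5,"ry":17,"rz":-8,"tx":20,"ty":-50,"tz":-160,"hand":-0.5},{"rx":13.5,"ry":24.7,"rz":-7,"tx":20,"ty":-57,"tz":-167,"hand":-1},{"rx":13.5,"ry":24.7,"rz":-7,"tx":20,"ty":-57,"tz":-167,"hand":-1}]'; python3 wp.py -240,-140,150,0,0  -275,-300,150,0,0,-.08 -310,-465,150,0,0,-.176 -310,-465,10,0,0,-.176
```

```text
clock: 15.3
position: [0.5423, 0.1169, 0.136]
tool_rot: [-2.874, 0.469, -2.876]
force: [-0.1, -1.0, 0.3]
grip_width: 0.0743
t 15.3 corner mm [-214.8  -95.   126. ] tilt 28.0 side -14.6 F [-0.3 -1.   0.3] w 0.0743 q [-0.68  0.46  0.18  2.26  1.4   0.31 -0.1 ]
-240,-140,150,0,0 shift [ 15.1 -50.2 -22.1] turn [-13.8  27.4   1.4] sim q [ 0.16  0.51 -0.53  1.9   0.34  0.83  1.2 ] err 0.000 dq 1.30
-275,-300,150,0,0,-.08 shift [  59.  -206.8   -2.4] turn [-12.7  27.9   5.9] sim q [ 0.44  0.5  -0.49  1.9   0.31  0.82  1.45] err 0.000 dq 0.28
-310,-465,150,0,0,-.176 shift [ 103.4 -368.1   18.5] turn [-11.4  28.5  11.3] sim q [ 0.68  0.56 -0.43  1.78  0.3   0.87  1.69] err 0.000 dq 0.25
-310,-465,10,0,0,-.176 shift [ 166.7 -335.2  139. ] turn [-11.4  28.5  11.3] sim q [ 0.61  0.76 -0.33  1.84  0.41  0.61  1.59] err 0.000 dq 0.26
```

```bash
python3 -m creep '[{"rx":0,"ry":8,"rz":0,"tx":0,"ty":-20,"tz":-10,"hand":-1},{"rx":0,"ry":16,"rz":0,"tx":10,"ty":-40,"tz":-22,"hand":-1},{"rx":-6,"ry":24,"rz":1,"tx":20,"ty":-80,"tz":-20,"hand":-1},{"rx":-13.8,"ry":27.4,"rz":1.4,"tx":30,"ty":-130,"tz":-15,"hand":-1},{"rx":-13,"ry":28,"rz":6,"tx":59,"ty":-207,"tz":0,"hand":-1},{"rx":-11.4,"ry":28.5,"rz":11.3,"tx":103,"ty":-330,"tz":18,"hand":-1},{"rx":-11.4,"ry":28.5,"rz":11.3,"tx":103,"ty":-330,"tz":18,"hand":-1},{"rx":-11.4,"ry":28.5,"rz":11.3,"tx":103,"ty":-330,"tz":18,"hand":-1}]'; python3 wp.py -310,-465,150,0,0,-.176; python3 seg.py | grep carton
```

```text
clock: 16.1
position: [0.5264, -0.0717, 0.151]
tool_rot: [-3.087, 0.054, -3.108]
force: [-0.9, 0.6, -1.1]
grip_width: 0.0857
t 16.1 corner mm [-263.4 -277.9  141. ] tilt 2.6 side -3.6 F [-0.8  0.7 -1.1] w 0.0857 q [ 0.18  0.46 -0.24  1.96  0.26  0.69  1.37]
-310,-465,150,0,0,-.176 shift [  19.2 -192.1    0.5] turn [-3.1  3.1  1.9] sim q [ 0.55  0.54 -0.25  1.78  0.17  0.84  1.79] err 0.000 dq 0.43
scene long_carton_center [(0.57, [159.6, 240.3, 203.5, 273.0], 840)]
scene short_carton_center [(0.85, [343.7, 216.1, 376.7, 244.4], 671)]
side long_carton_center [(0.74, [252.6, 158.3, 289.4, 183.8], 631)]
side short_carton_center [(0.64, [246.1, 278.7, 277.8, 313.5], 932)]
```

View pics/seg_scene.png

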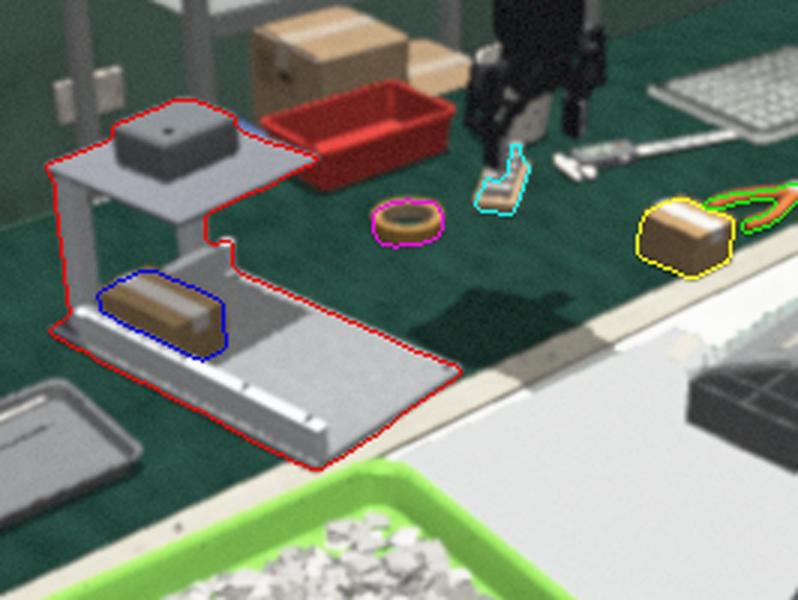

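View pics/seg_side.png

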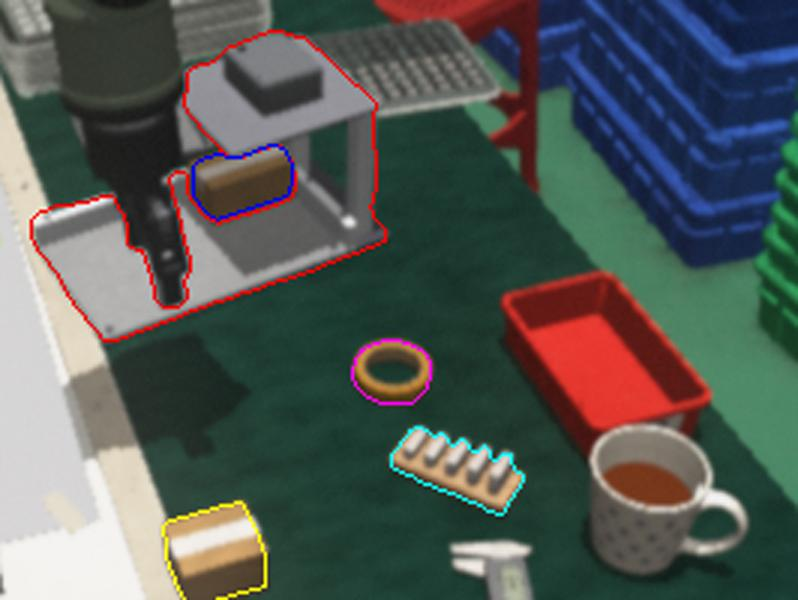

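Overlay the predicted home pose on the pictures to check the long carton (scene around 162,315 in the crop; side around 243,180).

Run:
```python
import pickle; from overlay import *
o=pickle.load(open("seg.pkl","rb"))
j=(.6223,.1514,.1756)
C=place([[.13-.05,.075-.029,.01]],*j)[0]; h=(C[0],C[1],j[2])
for v,x0,y0 in (("scene",130,150),("side",190,110)):
    f=o[v]["f"]
    im=cv2.resize(f["pixels"][y0:y0+200,x0:x0+266],None,fx=3,fy=3,interpolation=cv2.INTER_CUBIC)
    wire(im,f,place(box(.1,.058,.048),*h,z=.01),(255,255,0),x0,y0)
    im=cv2.resize(im[130:400,60:360],None,fx=2.6,fy=2.2)[:600]
    cv2.imwrite(f"pics/home_{v}.png",im)
for B in ((.04),):
    pass
n="long_carton_center"
m=[]
p,c=fitbox([(o["scene"]["f"],o["scene"][n]["mask"])],.1,.058,.048,.01,h)
d=place([[0,0,0]],0,0,-.1756)
dx=np.array([p[0]-.7372,p[1]-.2479]); c_,s_=np.cos(.1756),np.sin(.1756)
print("corner",(c_*dx[0]+s_*dx[1])*1000,(-s_*dx[0]+c_*dx[1])*1000,p[2]-.1756,c)
p,c=fitbox([(o[v]["f"],o[v]["short_carton_center"]["mask"]) for v in ("scene","side")],.07,.058,.048,0,(.5135,-.264,0)); print(p,c)
```

```text
corner -45.81800185124568 -37.02519227665287 -0.2075683975161585 242.7977294921875
[ 0.51317691 -0.26293388 -0.02292241] 85.19775390625
```

View pics/home_scene.png

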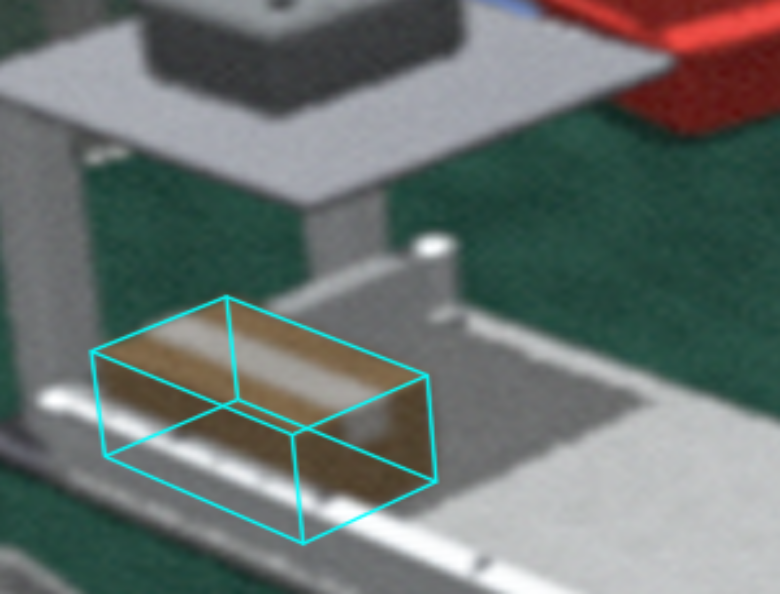

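View pics/home_side.png

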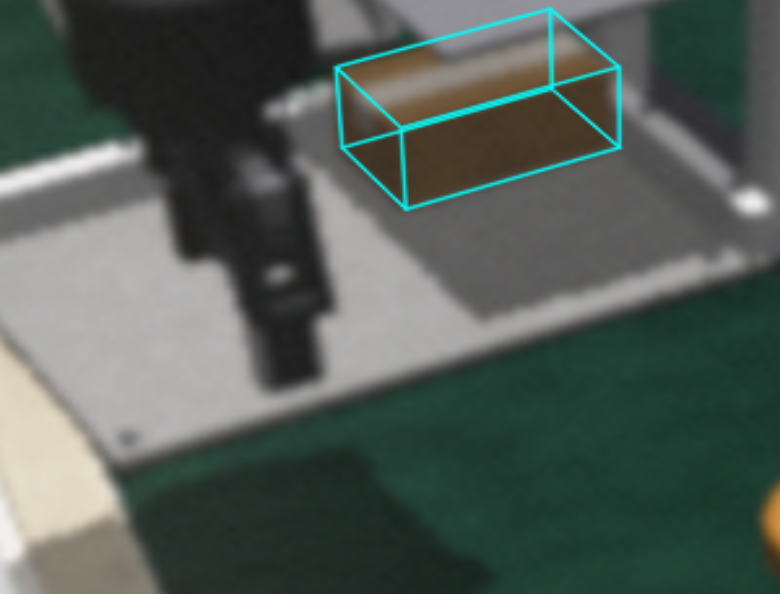

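```bash
python3 -m creep '[{"rx":-3,"ry":3,"rz":2,"tx":10,"ty":-100,"tz":0,"hand":-1},{"rx":-3,"ry":3,"rz":2,"tx":19,"ty":-192,"tz":0,"hand":-1},{"rx":-3,"ry":3,"rz":2,"tx":19,"ty":-192,"tz":0,"hand":-1},{"rx":-3,"ry":3,"rz":2,"tx":19,"ty":-192,"tz":0,"hand":-1},{"rx":-3,"ry":3,"rz":2,"tx":19,"ty":-192,"tz":0,"hand":-1},{"rx":-3,"ry":3,"rz":2,"tx":19,"ty":-192,"tz":0,"hand":-1}]'; python3 wr.py l .07,0,.5132,-.2629,-.02;python3 wp.py -310,-465,60,0,0,-.19
```

```text
clock: 17.4
position: [0.5129, -0.2647, 0.1603]
tool_rot: [-3.136, 0.003, 3.137]
force: [-1.1, 0.9, -0.1]
grip_width: 0.0856
t 17.4 corner mm [-309.8 -464.3  150.3] tilt 0.1 side -0.3 F [ 0.1  0.6 -0.5] w 0.0853 q [ 0.55  0.54 -0.25  1.79  0.18  0.83  1.78]
-310,-465,60,0,0,-.19 shift [ 0.4 -0.3 90.3] turn [-0.3  0.2  0.7] sim q [ 0.53  0.67 -0.21  1.83  0.21  0.66  1.74] err 0.000 dq 0.16
```

View pics/w_l.png

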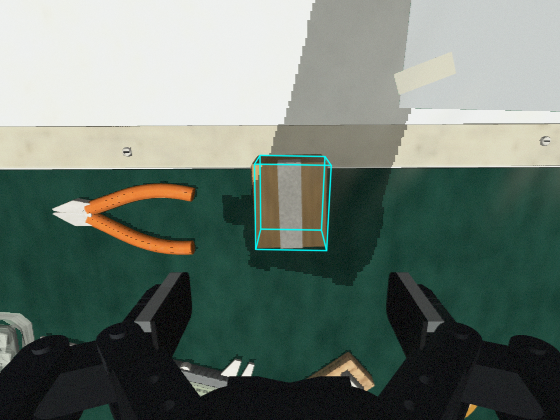

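```bash
python3 -m creep '[{"rx":0,"ry":0,"rz":0.5,"tx":0,"ty":-1,"tz":50,"hand":-1},{"rx":0,"ry":0,"rz":0.5,"tx":0,"ty":-1,"tz":95,"hand":-1},{"rx":0,"ry":0,"rz":0.5,"tx":0,"ty":-1,"tz":125,"hand":-1},{"rx":0,"ry":0,"rz":0.5,"tx":0,"ty":-1,"tz":140,"hand":-1},{"rx":0,"ry":0,"rz":0.5,"tx":0,"ty":-1,"tz":145,"hand":-1},{"rx":0,"ry":0,"rz":0.5,"tx":0,"ty":-1,"tz":145,"hand":1},{"rx":0,"ry":0,"rz":0.5,"tx":0,"ty":-1,"tz":145,"hand":1},{"rx":0,"ry":0,"rz":0.5,"tx":0,"ty":-1,"tz":145,"hand":1}]' 50; python3 -m creep '[{"rx":0,"ry":0,"rz":0,"tx":0,"ty":0,"tz":0,"hand":1},{"rx":0,"ry":0,"rz":0,"tx":0,"ty":0,"tz":-10,"hand":1},{"rx":0,"ry":0,"rz":0,"tx":0,"ty":0,"tz":-50,"hand":1},{"rx":0,"ry":0,"rz":0,"tx":0,"ty":0,"tz":-80,"hand":1},{"rx":0,"ry":0,"rz":0,"tx":0,"ty":0,"tz":-80,"hand":1}]'; python3 wp.py -260,-280,90,0,0,-.08 -215,-60,90,0,0 -215,-52,29,0,0
```

```text
clock: 18.25
position: [0.5148, -0.2658, 0.0173]
tool_rot: [-3.136, 0.006, 3.13]
force: [-0.8, 1.9, 5.6]
grip_width: 0.0575
clock: 18.75
position: [0.5156, -0.2663, 0.1007]
tool_rot: [-3.134, 0.01, 3.129]
force: [0.6, -0.7, -3.0]
grip_width: 0.0574
t 18.8 corner mm [-308.  -467.6   90.7] tilt 0.5 side -0.6 F [ 0.4 -0.8 -3. ] w 0.0574 q [ 0.53  0.62 -0.23  1.83  0.21  0.7   1.75]
-260,-280,90,0,0,-.08 shift [-12.1 193.3  -0.8] turn [-0.5  0.6 -6.2] sim q [ 0.22  0.58 -0.26  1.93  0.23  0.67  1.49] err 0.000 dq 0.31
-215,-60,90,0,0 shift [-15.3 417.8  -2.6] turn [ -0.5   0.5 -10.8] sim q [-0.18  0.6  -0.28  1.87  0.24  0.7   1.15] err 0.000 dq 0.40
-215,-52,29,0,0 shift [-13.2 426.1  58.4] turn [ -0.5   0.5 -10.8] sim q [-0.22  0.7  -0.24  1.89  0.28  0.59  1.1 ] err 0.000 dq 0.12
```

```bash
python3 -m creep '[{"rx":0,"ry":0,"rz":-3,"tx":-6,"ty":50,"tz":0,"hand":1},{"rx":0,"ry":0,"rz":-6,"tx":-12,"ty":150,"tz":0,"hand":1},{"rx":0,"ry":0,"rz":-6,"tx":-12,"ty":190,"tz":0,"hand":1},{"rx":0,"ry":0,"rz":-8,"tx":-14,"ty":300,"tz":-2,"hand":1},{"rx":-0.5,"ry":0.5,"rz":-10.8,"tx":-15,"ty":411,"tz":-2,"hand":1},{"rx":-0.5,"ry":0.5,"rz":-10.8,"tx":-15,"ty":411,"tz":-2,"hand":1},{"rx":-0.5,"ry":0.5,"rz":-10.8,"tx":-15,"ty":411,"tz":-2,"hand":1},{"rx":-0.5,"ry":0.5,"rz":-10.8,"tx":-15,"ty":411,"tz":-2,"hand":1}]'; python3 wp.py -215,-66,30,0,0 -215,-66,18,0,0
```

```text
clock: 19.55
position: [0.5328, 0.1359, 0.096]
tool_rot: [3.138, -0.005, -2.965]
force: [1.4, -0.3, -2.1]
grip_width: 0.0572
t 19.6 corner mm [-220.8  -74.5   86. ] tilt -0.3 side 0.2 F [ 1.3 -0.6 -2.1] w 0.0572 q [-0.16  0.6  -0.27  1.89  0.23  0.68  1.18]
-215,-66,30,0,0 shift [-6.   8.3 56. ] turn [ 0.2 -0.3  0. ] sim q [-0.2   0.7  -0.23  1.89  0.27  0.58  1.14] err 0.000 dq 0.10
-215,-66,18,0,0 shift [-6.1  8.3 68. ] turn [ 0.2 -0.3  0. ] sim q [-0.21  0.72 -0.22  1.9   0.28  0.56  1.13] err 0.000 dq 0.02
```

```bash
python3 -m creep '[{"rx":0.2,"ry":-0.3,"rz":0,"tx":-6,"ty":8,"tz":30,"hand":1},{"rx":0.2,"ry":-0.3,"rz":0,"tx":-6,"ty":8,"tz":55,"hand":1},{"rx":0.2,"ry":-0.3,"rz":0,"tx":-6,"ty":8,"tz":64,"hand":1},{"rx":0.2,"ry":-0.3,"rz":0,"tx":-6,"ty":8,"tz":67.5,"hand":1},{"rx":0.2,"ry":-0.3,"rz":0,"tx":-6,"ty":8,"tz":67.5,"hand":1}]'; python3 wp.py
```

```text
clock: 20.05
position: [0.5373, 0.1428, 0.0285]
tool_rot: [3.141, 0.0, -2.966]
force: [0.4, -0.1, -1.3]
grip_width: 0.0573
t 20.1 corner mm [-215.2  -68.6   18.5] tilt 0.0 side 0.0 F [ 0.3 -0.1 -1.3] w 0.0573 q [-0.2   0.71 -0.23  1.91  0.28  0.55  1.13]
```

```bash
python3 -m creep '[{"rx":0,"ry":0,"rz":0,"tx":0,"ty":0,"tz":1,"hand":-1},{"rx":0,"ry":0,"rz":0,"tx":0,"ty":0,"tz":1,"hand":-1},{"rx":0,"ry":0,"rz":0,"tx":0,"ty":0,"tz":0,"hand":-1},{"rx":0,"ry":0,"rz":0,"tx":0,"ty":0,"tz":-6,"hand":-1},{"rx":0,"ry":0,"rz":0,"tx":0,"ty":0,"tz":-10,"hand":-1},{"rx":0,"ry":0,"rz":0,"tx":0,"ty":0,"tz":-10.5,"hand":1},{"rx":0,"ry":0,"rz":0,"tx":0,"ty":0,"tz":-10.5,"hand":1},{"rx":0,"ry":0,"rz":0,"tx":0,"ty":0,"tz":-10.5,"hand":1}]' 40; python3 -m creep '[{"rx":0,"ry":0,"rz":0,"tx":0,"ty":0,"tz":0,"hand":1},{"rx":0,"ry":0,"rz":0,"tx":0,"ty":0,"tz":-1,"hand":1}]' 40; python3 look.py m scene wrist| tail -1 | cut -c1-50; python3 wp.py -200,-29,29,0,0
```

```text
clock: 20.85
position: [0.5373, 0.1432, 0.0388]
tool_rot: [3.141, 0.0, -2.965]
force: [-2.0, -1.5, 12.6]
grip_width: 0.0568
clock: 21.05
position: [0.5371, 0.1432, 0.0394]
tool_rot: [3.141, -0.0, -2.965]
force: [-0.0, -0.2, -1.4]
grip_width: 0.0567
       -2.07614503e-03,  6.59301155e-02,  1.706324
t 21.1 corner mm [-215.4  -68.1   29.3] tilt -0.0 side 0.0 F [-0.   0.8 -1.9] w 0.0566 q [-0.2   0.7  -0.23  1.9   0.28  0.57  1.13]
-200,-29,29,0,0 shift [-15.5  39.1   0.3] turn [ 0.  -0.   0.1] sim q [-0.26  0.72 -0.23  1.84  0.27  0.61  1.09] err 0.000 dq 0.06
```

View pics/m_scene.png

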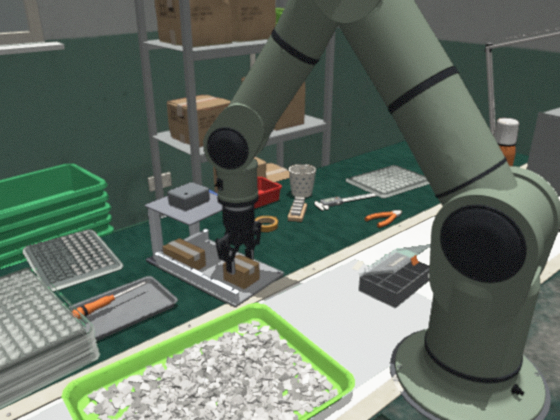

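```bash
python3 -m creep '[{"rx":0,"ry":0,"rz":0,"tx":-5,"ty":12,"tz":0,"hand":1},{"rx":0,"ry":0,"rz":0,"tx":-10,"ty":24,"tz":0,"hand":1},{"rx":0,"ry":0,"rz":0,"tx":-15,"ty":33,"tz":0,"hand":1},{"rx":0,"ry":0,"rz":0,"tx":-18,"ty":37,"tz":0,"hand":1},{"rx":0,"ry":0,"rz":0,"tx":-20,"ty":39,"tz":0,"hand":1},{"rx":0,"ry":0,"rz":0,"tx":-20,"ty":40,"tz":0,"hand":1},{"rx":0,"ry":0,"rz":0,"tx":-20,"ty":41,"tz":0,"hand":1}]' 40; python3 wp.py
```

```text
clock: 21.85
position: [0.5496, 0.1867, 0.0394]
tool_rot: [3.142, -0.0, -2.965]
force: [-0.4, 0.2, -1.4]
grip_width: 0.0569
t 21.9 corner mm [-195.5  -27.5   29.4] tilt -0.0 side 0.0 F [-0.4  0.2 -1.4] w 0.0569 q [-0.27  0.72 -0.23  1.84  0.27  0.61  1.08]
```

```bash
python3 -m creep '[{"rx":0,"ry":0,"rz":0,"tx":0,"ty":1,"tz":0,"hand":1},{"rx":0,"ry":0,"rz":0,"tx":0,"ty":2,"tz":0,"hand":1},{"rx":0,"ry":0,"rz":0,"tx":0,"ty":2.5,"tz":0,"hand":1}]' 40; python3 wp.py
```

```text
clock: 22.15
position: [0.5493, 0.1874, 0.0394]
tool_rot: [-3.14, -0.001, -2.967]
force: [-0.1, -11.3, 1.0]
grip_width: 0.057
t 22.1 corner mm [-195.6  -26.7   29.4] tilt -0.1 side -0.1 F [ -2.  -11.1   1. ] w 0.057 q [-0.27  0.72 -0.23  1.84  0.27  0.61  1.08]
```

```bash
python3 -m creep '[{"rx":0,"ry":0,"rz":0,"tx":0,"ty":0,"tz":0,"hand":-1},{"rx":0,"ry":0,"rz":0,"tx":0,"ty":0,"tz":0,"hand":-1},{"rx":0,"ry":0,"rz":0,"tx":0,"ty":0,"tz":0,"hand":-1},{"rx":0,"ry":0,"rz":0,"tx":0,"ty":0,"tz":-40,"hand":-1},{"rx":0,"ry":0,"rz":0,"tx":5,"ty":0,"tz":-80,"hand":-1},{"rx":0,"ry":0,"rz":0,"tx":35,"ty":-15,"tz":-110,"hand":0},{"rx":0,"ry":0,"rz":0,"tx":43,"ty":-30,"tz":-120,"hand":0.6},{"rx":0,"ry":0,"rz":0,"tx":43,"ty":-30,"tz":-120,"hand":0.6}]' 40; python3 wp.py -238,-58,150,8,-8 -238,-58,145,15,-15 -234,-56,138,22,-15 -228,-54,135,29,-15 -225,-48,126,31,-8 -230,-42,110,31,0 -252,-33,90,27,0 -254,-33,60,27,0 -254,-33,26,27,0
```

```text
clock: 22.95
position: [0.5125, 0.1503, 0.1609]
tool_rot: [-3.141, 0.002, -2.967]
force: [-0.0, 0.7, -1.5]
grip_width: 0.0441
t 22.9 corner mm [-238.3  -56.8  150.9] tilt 0.1 side -0.0 F [ 0.1  0.7 -1.5] w 0.0441 q [-0.18  0.48 -0.29  1.9   0.19  0.79  1.17]
-238,-58,150,8,-8 shift [-0.3 -1.2  0.9] turn [ 8.  -7.9 -0.6] sim q [-0.36  0.43 -0.18  1.99  0.41  0.68  0.92] err 0.000 dq 0.25
-238,-58,145,15,-15 shift [-0.3 -1.2  5.9] turn [ 14.9 -14.8  -2. ] sim q [-0.55  0.43 -0.06  2.08  0.68  0.61  0.61] err 0.000 dq 0.31
-234,-56,138,22,-15 shift [-4.3  0.8 12.9] turn [ 14.8 -21.8  -2.9] sim q [-0.67  0.42  0.04  2.17  0.93  0.47  0.33] err 0.000 dq 0.28
-228,-54,135,29,-15 shift [-10.3   2.8  16. ] turn [ 14.6 -28.7  -3.9] sim q [-0.72  0.43  0.06  2.26  1.36  0.43 -0.12] err 0.000 dq 0.45
-225,-48,126,31,-8 shift [-13.3   8.9  25. ] turn [  7.8 -30.8  -2.2] sim q [-0.59  0.43 -0.04  2.3   1.68  0.35 -0.44] err 0.000 dq 0.32
-230,-42,110,31,0 shift [-8.2 14.9 40.9] turn [ -0.  -30.9  -0. ] sim q [-0.32  0.45 -0.28  2.33  2.01  0.34 -0.74] err 0.000 dq 0.33
-252,-33,90,27,0 shift [13.8 23.8 60.9] turn [ -0.  -26.9  -0. ] sim q [-0.38  0.47 -0.23  2.33  1.91  0.3  -0.68] err 0.000 dq 0.10
-254,-33,60,27,0 shift [15.9 23.9 90.9] turn [ -0.  -26.9  -0. ] sim q [-0.3   0.56 -0.34  2.34  2.06  0.39 -0.82] err 0.000 dq 0.15
-254,-33,26,27,0 shift [ 15.9  23.9 124.9] turn [ -0.  -26.9  -0. ] sim q [-0.24  0.65 -0.41  2.35  2.17  0.49 -0.91] err 0.000 dq 0.11
```

```bash
python3 -m creep '[{"rx":8,"ry":0,"rz":0,"tx":0,"ty":-1,"tz":0,"hand":0.6},{"rx":14.9,"ry":-7.5,"rz":-1,"tx":0,"ty":-1,"tz":0,"hand":0.6},{"rx":14.9,"ry":-14.8,"rz":-2,"tx":0,"ty":-1,"tz":5,"hand":0.6},{"rx":14.8,"ry":-21.8,"rz":-2.9,"tx":-4,"ty":1,"tz":10,"hand":0.6},{"rx":14.6,"ry":-28.7,"rz":-3.9,"tx":-10,"ty":3,"tz":14,"hand":0.6},{"rx":14.6,"ry":-28.7,"rz":-3.9,"tx":-10,"ty":3,"tz":14,"hand":0.6},{"rx":7.8,"ry":-30.8,"rz":-2.2,"tx":-10,"ty":9,"tz":20,"hand":0.6},{"rx":0,"ry":-30.9,"rz":0,"tx":-8,"ty":15,"tz":25,"hand":0.6}]' 40; python3 wp.py -230,-42,110,31,0 -252,-33,90,27,0 -254,-33,60,27,0 -254,-33,26,27,0; python3 look.py n scene side | tail -1 | cut -c1-40
```

```text
clock: 23.75
position: [0.5259, 0.1636, 0.1402]
tool_rot: [-2.959, 0.528, -2.877]
force: [1.3, -0.3, -0.1]
grip_width: 0.0173
t 23.8 corner mm [-222.8  -46.   130.2] tilt 31.0 side -9.1 F [ 1.3 -0.6 -0.1] w 0.0173 q [-0.74  0.43  0.15  2.3   1.66  0.28 -0.43]
-230,-42,110,31,0 shift [16.1  7.1 12.9] turn [-7.8 -0.3  4.5] sim q [-0.38  0.45 -0.2   2.33  2.06  0.31 -0.81] err 0.000 dq 0.40
-252,-33,90,27,0 shift [44.4 19.1 17.5] turn [-8.   3.6  4.2] sim q [-0.45  0.47 -0.15  2.34  1.97  0.27 -0.76] err 0.000 dq 0.09
-254,-33,60,27,0 shift [61.2 23.8 42. ] turn [-8.   3.6  4.2] sim q [-0.35  0.55 -0.27  2.35  2.11  0.36 -0.88] err 0.000 dq 0.14
-254,-33,26,27,0 shift [78.3 29.1 70.8] turn [-8.   3.6  4.2] sim q [-0.29  0.65 -0.35  2.35  2.22  0.46 -0.97] err 0.000 dq 0.11
         8.22876155,   0.74374588,  -8.2
```

View pics/n_scene.png

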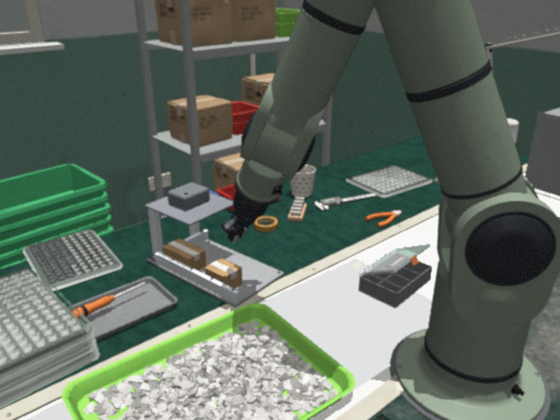

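```bash
python3 -m creep '[{"rx":-8,"ry":0,"rz":4.4,"tx":20,"ty":9,"tz":8,"hand":0.6},{"rx":-8,"ry":3.6,"rz":4.2,"tx":45,"ty":19,"tz":17,"hand":0.6},{"rx":-8,"ry":3.6,"rz":4.2,"tx":45,"ty":19,"tz":17,"hand":0.6},{"rx":-8,"ry":3.6,"rz":4.2,"tx":61,"ty":24,"tz":42,"hand":0.6},{"rx":-8,"ry":3.6,"rz":4.2,"tx":72,"ty":27,"tz":60,"hand":0.6},{"rx":-8,"ry":3.6,"rz":4.2,"tx":78,"ty":29,"tz":70,"hand":0.6},{"rx":-8,"ry":3.6,"rz":4.2,"tx":78,"ty":29,"tz":70,"hand":0.6}]' 40; python3 wp.py -243,-33,26,28,0 -233,-33,25,29,0 -223,-33,25,30,0 -213,-33,25,31,0 -203,-33,25,32,0 -193,-33,25,33,0 -186,-33,25,33,0
```

```text
clock: 24.55
position: [0.4935, 0.1681, 0.036]
tool_rot: [-3.137, 0.47, -2.969]
force: [0.5, 1.1, 1.0]
grip_width: 0.0172
t 24.6 corner mm [-253.9  -36.    26. ] tilt 26.9 side -0.4 F [0.7 1.  1. ] w 0.0172 q [-0.3   0.65 -0.32  2.36  2.26  0.45 -1.  ]
-243,-33,26,28,0 shift [-9.7  3.1  4.9] turn [-0.3 -1.1 -0.2] sim q [-0.31  0.65 -0.32  2.34  2.25  0.46 -1.  ] err 0.000 dq 0.02
-233,-33,25,29,0 shift [-18.2   3.1  10.4] turn [-0.3 -2.1 -0.1] sim q [-0.3   0.66 -0.33  2.33  2.27  0.48 -1.01] err 0.000 dq 0.02
-223,-33,25,30,0 shift [-27.1   3.2  14.9] turn [-0.3 -3.1 -0.1] sim q [-0.29  0.67 -0.33  2.31  2.29  0.49 -1.01] err 0.000 dq 0.02
-213,-33,25,31,0 shift [-36.    3.2  19.4] turn [-0.3 -4.1 -0.1] sim q [-0.28  0.68 -0.34  2.3   2.3   0.51 -1.02] err 0.000 dq 0.02
-203,-33,25,32,0 shift [-44.9   3.3  23.9] turn [-0.4 -5.1 -0.1] sim q [-0.28  0.69 -0.34  2.29  2.32  0.52 -1.02] err 0.000 dq 0.02
-193,-33,25,33,0 shift [-53.9   3.3  28.5] turn [-0.4 -6.1 -0.1] sim q [-0.27  0.7  -0.34  2.27  2.34  0.54 -1.02] err 0.000 dq 0.02
-186,-33,25,33,0 shift [-60.1   3.4  31.6] turn [-0.4 -6.1 -0.1] sim q [-0.27  0.71 -0.33  2.26  2.33  0.52 -1.01] err 0.000 dq 0.02
```

```bash
python3 -m creep '[{"rx":-0.3,"ry":-1.1,"rz":-0.2,"tx":-9.7,"ty":3,"tz":4.9,"hand":0.6},{"rx":-0.3,"ry":-2.1,"rz":-0.1,"tx":-18.2,"ty":3,"tz":10.4,"hand":0.6},{"rx":-0.3,"ry":-3.1,"rz":-0.1,"tx":-27,"ty":3,"tz":14.9,"hand":0.6},{"rx":-0.3,"ry":-4.1,"rz":-0.1,"tx":-36,"ty":3,"tz":19.4,"hand":0.6},{"rx":-0.4,"ry":-5.1,"rz":-0.1,"tx":-45,"ty":3,"tz":23.9,"hand":0.6},{"rx":-0.4,"ry":-6.1,"rz":-0.1,"tx":-53.9,"ty":3,"tz":28.5,"hand":0.6},{"rx":-0.4,"ry":-6.1,"rz":-0.1,"tx":-57,"ty":3,"tz":30,"hand":0.6}]'; python3 wp.py -185,-33,25,33,0  -182,-33,25,33,0 -180,-33,25,33,0
```

```text
clock: 25.25
position: [0.5575, 0.1831, 0.0373]
tool_rot: [3.137, 0.581, -2.968]
force: [-3.6, -0.9, 1.2]
grip_width: 0.0169
t 25.2 corner mm [-188.3  -32.5   27.3] tilt 33.3 side 0.3 F [-3.7 -0.3  1.2] w 0.0169 q [-0.25  0.71 -0.35  2.28  2.36  0.54 -1.03]
-185,-33,25,33,0 shift [-1.5 -0.6  3.7] turn [ 0.2  0.3 -0.1] sim q [-0.27  0.71 -0.33  2.26  2.33  0.52 -1.01] err 0.000 dq 0.03
-182,-33,25,33,0 shift [-4.  -0.6  5.4] turn [ 0.2  0.3 -0.1] sim q [-0.28  0.71 -0.33  2.25  2.33  0.51 -1.01] err 0.000 dq 0.01
-180,-33,25,33,0 shift [-5.7 -0.6  6.5] turn [ 0.2  0.3 -0.1] sim q [-0.28  0.71 -0.32  2.24  2.33  0.51 -1.01] err 0.000 dq 0.00
```

```bash
python3 -m creep '[{"rx":0,"ry":0,"rz":0,"tx":-2,"ty":-0.5,"tz":2.3,"hand":0.6},{"rx":0,"ry":0,"rz":0,"tx":-4,"ty":-0.5,"tz":4,"hand":0.6},{"rx":0,"ry":0,"rz":0,"tx":-5.5,"ty":-0.5,"tz":5,"hand":0.6}]'; python3 wp.py
```

```text
clock: 25.55
position: [0.5641, 0.184, 0.0364]
tool_rot: [3.137, 0.58, -2.968]
force: [-2.5, 0.1, 1.0]
grip_width: 0.0174
t 25.6 corner mm [-181.6  -32.7   26.4] tilt 33.2 side 0.3 F [-2.5  0.5  1. ] w 0.0174 q [-0.25  0.71 -0.34  2.26  2.36  0.52 -1.02]
```

```bash
python3 -m creep '[{"rx":0,"ry":0,"rz":0,"tx":-0.8,"ty":0,"tz":0.6,"hand":0.6},{"rx":0,"ry":0,"rz":0,"tx":-1.7,"ty":0,"tz":1.1,"hand":0.6},{"rx":0,"ry":0,"rz":0,"tx":-2.5,"ty":0,"tz":1.6,"hand":0.6},{"rx":0,"ry":0,"rz":0,"tx":-2.5,"ty":0,"tz":1.6,"hand":0.6}]'; python3 wp.py
```

```text
clock: 25.95
position: [0.5653, 0.1842, 0.0359]
tool_rot: [3.136, 0.577, -2.967]
force: [-16.2, -3.1, 11.6]
grip_width: 0.017
t 25.9 corner mm [-180.4  -32.7   25.9] tilt 33.1 side 0.3 F [-16.5  -0.2  11.6] w 0.017 q [-0.25  0.71 -0.33  2.26  2.36  0.52 -1.02]
```

```bash
python3 wp.py -215,-36,27,31,0 -235,-60,90,28,-5 -235,-120,140,22,-15; python3 -m creep '[{"rx":0,"ry":0,"rz":0,"tx":8,"ty":0,"tz":-5,"hand":0.6},{"rx":0,"ry":2,"rz":0,"tx":29,"ty":-3,"tz":-19,"hand":0.6},{"rx":0,"ry":4,"rz":0,"tx":25,"ty":-15,"tz":-50,"hand":0.6},{"rx":3,"ry":5,"rz":0,"tx":15,"ty":-28,"tz":-85,"hand":0.6},{"rx":8,"ry":9,"rz":-4,"tx":-5,"ty":-60,"tz":-120,"hand":0.6}]'; python3 wp.py -245,-160,150,8,-8 -260,-260,150,0,0
```

```text
t 25.9 corner mm [-180.4  -32.7   25.9] tilt 33.1 side 0.3 F [-16.5  -0.2  11.6] w 0.017 q [-0.25  0.71 -0.33  2.26  2.36  0.52 -1.02]
-215,-36,27,31,0 shift [ 28.4  -3.3 -19.8] turn [ 0.3  2.1 -0. ] sim q [-0.28  0.68 -0.33  2.31  2.31  0.51 -1.02] err 0.000 dq 0.05
-235,-60,90,28,-5 shift [ 10.8 -27.  -83.6] turn [ 4.6  5.1 -2.6] sim q [-0.54  0.49 -0.02  2.32  1.94  0.28 -0.68] err 0.000 dq 0.37
-235,-120,140,22,-15 shift [ -16.6  -86.8 -125.8] turn [13.6 11.  -7. ] sim q [-0.29  0.4  -0.25  2.2   1.11  0.51  0.3 ] err 0.000 dq 0.98
clock: 26.45
position: [0.516, 0.1324, 0.1015]
tool_rot: [-3.042, 0.475, -2.946]
force: [0.3, -0.8, 0.1]
grip_width: 0.0172
t 26.4 corner mm [-237.9  -75.    91.5] tilt 27.3 side -5.8 F [ 0.2 -0.9  0.1] w 0.0172 q [-0.46  0.48 -0.06  2.32  1.9   0.28 -0.62]
-245,-160,150,8,-8 shift [-19.  -90.  -47.3] turn [ 2.3 19.2 -2.3] sim q [ 0.01  0.43 -0.39  2.03  0.53  0.67  1.01] err 0.000 dq 1.62
-260,-260,150,0,0 shift [  -3.9 -189.9  -45.1] turn [-5.3 27.2 -0.2] sim q [ 0.36  0.5  -0.49  1.9   0.31  0.82  1.45] err 0.000 dq 0.45
```

```bash
python3 -m creep '[{"rx":8,"ry":5,"rz":-2,"tx":-5,"ty":-30,"tz":-35,"hand":0.6},{"rx":8,"ry":10,"rz":-2,"tx":-15,"ty":-60,"tz":-47,"hand":0.6},{"rx":2,"ry":19,"rz":-2,"tx":-19,"ty":-90,"tz":-47,"hand":0.6},{"rx":2,"ry":19,"rz":-2,"tx":-19,"ty":-110,"tz":-47,"hand":0.6},{"rx":-5,"ry":27,"rz":0,"tx":-4,"ty":-190,"tz":-45,"hand":0.6},{"rx":-5,"ry":27,"rz":0,"tx":-4,"ty":-190,"tz":-45,"hand":0.6},{"rx":-5,"ry":27,"rz":0,"tx":-4,"ty":-190,"tz":-45,"hand":0.6},{"rx":-5,"ry":27,"rz":0,"tx":-4,"ty":-190,"tz":-45,"hand":0.6}]'; python3 wp.py -260,-330,150,0,0; python3 seg.py
cat > chk.py <<'E'
import pickle; from overlay import *
o=pickle.load(open("seg.pkl","rb")); j=(.6223,.1514,.1756)
for v,x0,y0 in (("scene",140,200),("side",190,140)):
    f=o[v]["f"]; im=cv2.resize(f["pixels"][y0:y0+110,x0:x0+150],None,fx=5,fy=5,interpolation=cv2.INTER_CUBIC)
    raw=im.copy()
    for L,cx in((.1,-.05),(.07,-.135)):
        c=place([[.13+cx,.075-.029,.01]],*j)[0]; wire(im,f,place(box(L,.058,.048),c[0],c[1],j[2],z=.01),(255,255,0),x0,y0,5)
    cv2.imwrite(f"pics/chk_{v}.png",im);cv2.imwrite(f"pics/chkraw_{v}.png",raw)
E
python3 chk.py
```

```text
clock: 27.25
position: [0.5313, -0.0154, 0.1436]
tool_rot: [-2.987, 0.178, -2.976]
force: [0.3, -1.1, -0.8]
grip_width: 0.0168
t 27.2 corner mm [-248.7 -223.2  133.6] tilt 10.1 side -9.1 F [ 0.1 -1.1 -0.8] w 0.0168 q [ 0.04  0.43 -0.28  2.08  0.56  0.54  1.04]
-260,-330,150,0,0 shift [   7.2 -108.3   -1.3] turn [-8.9 10.1 -1.3] sim q [ 0.44  0.53 -0.43  1.84  0.28  0.84  1.61] err 0.000 dq 0.56
scene jig [(0.75, [144.3, 187.4, 283.7, 306.9], 6284)]
scene long_carton_center [(0.86, [159.2, 240.8, 203.0, 266.7], 583)]
scene short_carton_center [(0.94, [190.2, 252.6, 227.6, 280.4], 709)]
scene tape_roll [(0.76, [253.5, 213.6, 278.7, 232.8], 316)]
scene gauge_blocks [(0.58, [293.4, 200.1, 307.2, 220.8], 169)]
scene cutters [(0.64, [362.1, 212.7, 401.8, 230.2], 288)]
side jig [(0.61, [203.3, 121.4, 321.2, 224.3], 5047)]
side long_carton_center [(0.73, [252.8, 158.3, 289.1, 183.3], 617), (0.25, [197.3, 123.3, 318.9, 221.9], 5037)]
side short_carton_center [(0.64, [240.7, 167.9, 262.2, 191.4], 340)]
side tape_roll [(0.85, [304.1, 225.3, 334.3, 243.8], 365), (0.15, [320.1, 253.9, 369.1, 281.4], 728)]
side gauge_blocks [(0.93, [316.1, 251.1, 368.3, 279.5], 738)]
side cutters [(0.77, [274.0, 326.0, 305.5, 372.4], 553)]
```

View pics/chk_scene.png

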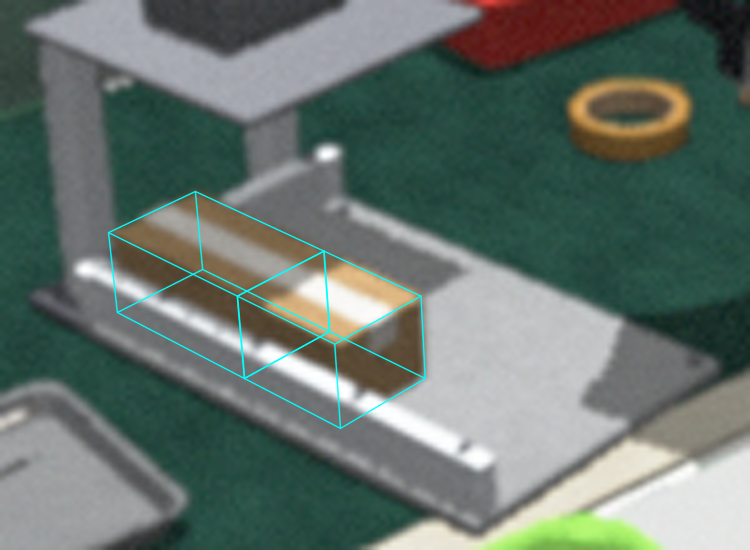

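View pics/chk_side.png

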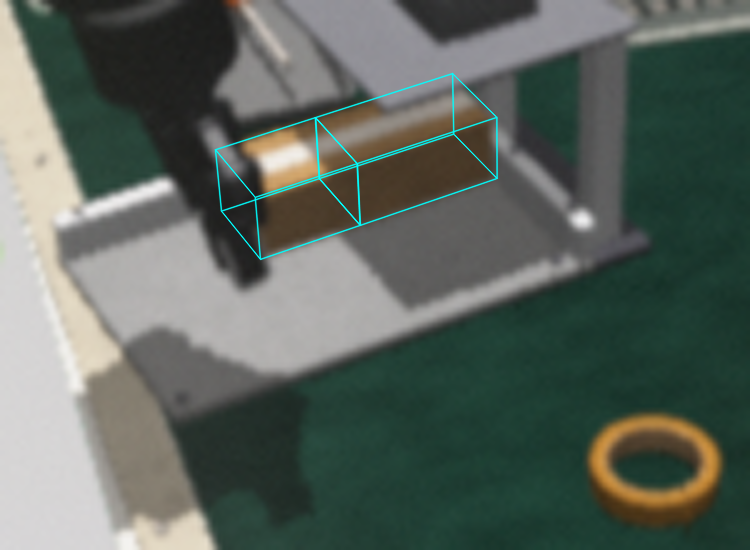

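```bash
python3 -m creep '[{"rx":0,"ry":0,"rz":0,"tx":0,"ty":0,"tz":0,"hand":0.6},{"rx":0,"ry":0,"rz":0,"tx":0,"ty":0,"tz":0,"hand":0.6}]'; python3 -c "
from workcell import bot; print(bot.job_done())"
```

```text
clock: 28.15
position: [0.532, -0.0153, 0.1434]
tool_rot: [-2.985, 0.181, -2.977]
force: [-0.4, 0.4, -0.5]
grip_width: 0.0173
the job is handed in; nothing more can be done
None
```

Both cartons are packed and the job is handed in at about 28 s. One hard contact on the way may count as a failure.

**What I did**
- **Long carton:** I gripped it, squared it and slid it flush against the side fence. I then pushed it home with the fingers tilted up to 40°. It came up against the end fence at about 23 N.
- **Short carton:** I only picked it up after the pictures showed the long one home. I set it on the jig, pressed it against the side fence at about 11 N, and pushed it up to the long one at about 16 N.

**Last checks**
- **Cartons:** outlines drawn at the ideal packed positions match both cartons in the scene and side pictures to about 2 mm. Both look upright and square.
- **Bystanders:** the tape roll, gauge block stand and cutters show up where they were at the start.
- **Robot:** it was clear of everything, with forces near zero.

**What failed or disagreed**
- **Hood contact:** at about 7.8 s, in a first tilt attempt with the arm at its joint limits, the gripper pressed on the reader hood. The wrist force read about 99 N. That is under the 120 N wrist limit, but if the gripper's body was what touched, it is over the 40 N limit and the run would fail. I backed off at once and redid the tilt with the wrist turned round.
- **Mask fit:** an automatic fit of the home long carton in the scene view disagreed (8 mm and 0.2 rad off). I put that down to the fence hiding its lower part and relied on the outlines and contact forces instead.

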